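# Load four odd bottles into the pucks that fit them

## Task

These four bottles go through the labeller next, and each has to ride in the puck whose pocket fits it: the short slim, the tall slim, the stout and the oval one. Stand every bottle upright in its own puck, fully down on the pocket floor, setting it in rather than dropping it, with the pucks flat on the worktop. Do not knock any bottle over.

Things in the scene. Friction and masses are not known exactly. Their poses are not given: they have to be found in the camera images.
- short_bottle: short slim round bottle, green cap, 166 mm high, 40 mm across, standing upright with its cap on. Origin: centre of its underside, z up. Straight-sided up to 31 mm below its top, where it can be gripped; above that the fixed cap, 28 mm across. About 0.2 kg. (The four stand 65 mm or more apart, centre to centre; heap of caps on their left, bottles and jugs up to 0.26 m high on their right.)
- tall_bottle: tall slim round bottle, orange cap, the tallest, 216 mm high, 46 mm across, standing upright with its cap on. Origin: centre of its underside, z up. Straight-sided up to 31 mm below its top, where it can be gripped; above that the fixed cap, 28 mm across. About 0.2 kg.
- stout_bottle: stout round bottle, blue cap, 206 mm high, 52 mm across, standing upright with its cap on. Origin: centre of its underside, z up. Straight-sided up to 31 mm below its top, where it can be gripped; above that the fixed cap, 28 mm across. About 0.2 kg.
- oval_bottle: clear bottle of oval section, yellow cap, 211 mm high, 66 mm along its own x by 96 mm along its own y, standing upright with its cap on. Origin: centre of its underside, z up. Neck and cap: round, on the axis, 36 mm across from 182 to 201 mm up and 34 mm above that, fixed; the shoulder below is 40 mm across x at 171 mm up. About 0.15 kg.
- puck_small: loose bottle puck, off-white plastic, round, 70 mm across (the smallest), 40 mm high, 0.4 kg. Origin: centre of its underside, z up. Its pocket is centred, round, 44 mm across, with a level floor 10 mm above the worktop and an 8 mm wide, 45 degree lead-in round the mouth; it takes the short bottle. (Behind the pucks lies a heap of caps, 0.25 m high; on the right mist bottles, 0.2 m.)
- puck_medium: loose bottle puck, off-white plastic, round, 82 mm across (the middle one), 46 mm high, 0.5 kg. Origin: centre of its underside, z up. Its pocket is centred, round, 50 mm across, with a level floor 10 mm above the worktop and an 8 mm wide, 45 degree lead-in round the mouth; it takes the tall bottle.
- puck_large: loose bottle puck, off-white plastic, round, 96 mm across (the largest), 52 mm high, 0.6 kg. Origin: centre of its underside, z up. Its pocket is centred, round, 56 mm across, with a level floor 10 mm above the worktop and an 8 mm wide, 45 degree lead-in round the mouth; it takes the stout bottle.
- puck_oval: loose bottle puck, off-white plastic, a rounded block 98 mm along its x by 128 mm along its y, 50 mm high, 0.7 kg. Origin: centre of its underside, z up. Its pocket is centred, an oval 70 mm along x by 100 mm along y, with a level floor 10 mm above the worktop and an 8 mm wide, 45 degree lead-in round the mouth; it takes the oval bottle, either way round.

How it is judged:
By the outcome, as a careful person would: the job done as asked, in the order asked, and still so for the second after the job is handed in, with the robot touching nothing.
It also fails if it takes over 106 s, if anything falls off the work surface, if the arm or the gripper's body presses on something with over 40 N, if the wrist force passes 120 N, or if a joint passes its speed limit or range.

## Robot

A 6-joint arm with a two-finger parallel gripper is mounted at the origin on the work surface; the furniture and walls round the work are solid. World frame = base frame: x ahead of the robot, y to its left, z up, the work surface at z = 0. Lengths are in mm, angles in rad, forces in N, time in s.
With the tool pointing down it reaches from about 350 to 975 mm from the base axis. Payload 7.1 kg.
Tool frame: the origin (TCP) lies on the front face of the gripper's body, between the roots of the fingers; the fingertips stand 80 mm ahead of it and the grasp point (between the pads) lies 61 mm ahead of it (env.tips_ahead is the distance from the TCP to the fingertips, in mm); z points along the fingers, y is the direction in which the jaws open and shut (so a half turn about z gives the same grasp; the last joint's range is limited). The gripper opens to 88 mm and grips with 3 to 60 N. Pads are 20 mm wide; open, the fingers measure 115 mm over their backs; the gripper's body (75 mm by 178 mm) begins 61 mm behind the grasp point.
Start: joints at [1.086, 0.423, 1.63, -0, 1.089, -0.019], TCP at [280.679, 558.413, 302.675] pointing down, gripper open.
Joint ranges: [-3, 3], [-0.9, 2.11], [0.09, 2.58], [-1.31, 4.45], [0.11, 2.69], [-2.54, 2.54]. Speed limits (rad/s): [2.39, 2.39, 3.01, 3.14, 3.14, 3.14].

## Interface

Orientations are given as a unit quaternion [x, y, z, w].
In Python, from station import env, set_gripper, viewer, workorder gives the robot as it stands. Calls block until the motion is done:
- env.reach(position, orientation): joint-space move of the TCP to a pose.
- env.move_l(position, rot=None, rate=150, f_stop=None): straight line of the TCP; rot=None keeps the orientation; rate is the mean speed in mm/s. With f_stop (N) it stops when the force on the tool has changed by that much, and returns True; else False.
- env.move_joints(angles): joint-space move.
- set_gripper(opening): finger opening in mm; the grip force is fixed at half the most; returns when the fingers have stopped.
- env.hold(seconds).
- env.ik(position, orientation): joint angles nearest the present ones, or None.
- env.read_state(): the state.
- viewer.camera(name): name is "scene" or "side" or "wrist"; returns the picture (480x640x3 uint8, blue, green, red); there is no depth.
- viewer.camera_params(name): a dict with "fx", "fy", "cx", "cy" (pixels), "pose" (4x4, takes a point from camera to world coordinates); the wrist camera has in their place "tool_from_camera" (4x4, takes a point from camera to tool coordinates, whose origin is the TCP and whose axes are the flange's). Camera axes: x right, y up, looking along -z (the intrinsics and any distortion apply to the point x, -y, -z); pixel columns grow to the right and rows downward; lengths in mm; the calibration is good to about 2 mm. A picture is of the moment at which its call begins: read the wrist's pose just before it. camera_params takes no time and is no camera call.
A pose or a line that the arm cannot do raises env.IKError and nothing moves.
- workorder.sign_off(): hands the job in, once; it reports no verdict.
The state is a dict: "time_s": time; "qpos": joint angles; "dq": joint speeds; "tau": joint torques, N m; "tool_pos": TCP position; "orientation": TCP orientation; "force": force on the tool from outside, world axes, zero at the start; "wrist_torque": the same for the moment, N m; "width": finger opening in mm.
Only numpy, scipy, OpenCV 4.12 (cv2) and the standard library are available. Lean on these libraries where they do the work, as an engineer would, in place of code of your own. Each camera call takes 0.05 s, during which the arm holds its last target.

## Working session

There is one attempt and no reset: what is moved stays moved. The work goes in short steps, each a Python script; the robot and the scene stay as the last script left them, time stands still between calls to the robot, and variables do not carry over. Pictures are saved under pics/ and viewed, and the job is handed in when it is done.

```bash
ls; mkdir -p pics
python3 - <<'E'
from station import env,set_gripper,viewer,workorder
import cv2,numpy as np
np.set_printoptions(precision=4,suppress=True)
for n in ["scene","side","wrist"]:
    cv2.imwrite(f"pics/{n}0.png",viewer.camera(n)); print(n,viewer.camera_params(n))
print(env.read_state(),env.tips_ahead)
E
```

```text
pics
scene {'fx': 522.6117456424455, 'fy': 522.6117456424455, 'cx': 320.6066338646947, 'cy': 241.17882237868227, 'pose': array([[   0.8751,    0.354 ,   -0.33  ,  224.9835],
       [  -0.4839,    0.6375,   -0.5995, -526.9161],
       [  -0.0018,    0.6843,    0.7292,  695.069 ],
       [   0.    ,    0.    ,    0.    ,    1.    ]])}
side {'fx': 488.4988259727852, 'fy': 488.4988259727852, 'cx': 316.14116042943823, 'cy': 241.1068422225625, 'pose': array([[   0.0748,   -0.7249,    0.6848, 1200.6213],
       [   0.9972,    0.0497,   -0.0563,  -36.5398],
       [   0.0067,    0.6871,    0.7266,  736.233 ],
       [   0.    ,    0.    ,    0.    ,    1.    ]])}
wrist {'fx': 345.72725663008, 'fy': 345.72725663008, 'cx': 321.41954050306475, 'cy': 236.06025801147624, 'tool_from_camera': array([[ -0.0001,   0.9566,   0.2914,  80.1105],
       [  1.    ,   0.0003,  -0.0006,  -0.3372],
       [ -0.0006,   0.2914,  -0.9566, -81.3904],
       [  0.    ,   0.    ,   0.    ,   1.    ]])}
{'time_s': 0.15, 'qpos': array([ 1.086 ,  0.4237,  1.6305, -0.    ,  1.0886, -0.019 ]), 'dq': array([ 0.0008, -0.0011, -0.0033, -0.0014, -0.0007, -0.0004]), 'tau': array([ -0.0001, -54.4983, -27.3919,   0.0644,   0.0205,  -0.0001]), 'tool_pos': array([280.5248, 558.123 , 302.0758]), 'orientation': array([ 0.2308,  0.973 , -0.0006, -0.0001]), 'force': array([0.4677, 0.2634, 0.7036]), 'wrist_torque': array([-0.008 , -0.0567,  0.0062]), 'width': 87.88042737450654} 80.0
```

View pics/scene0.png

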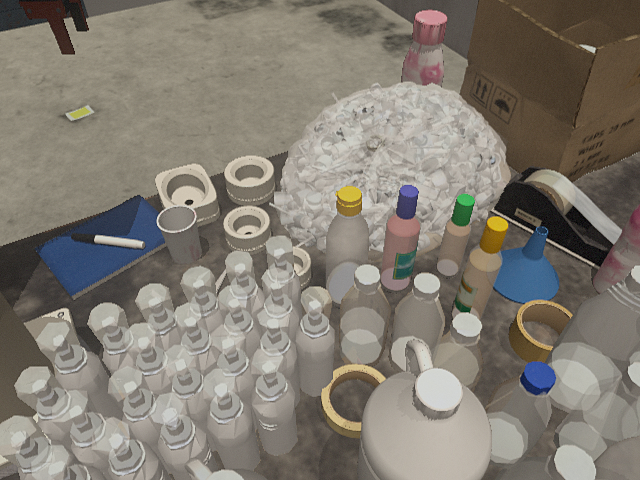

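View pics/side0.png

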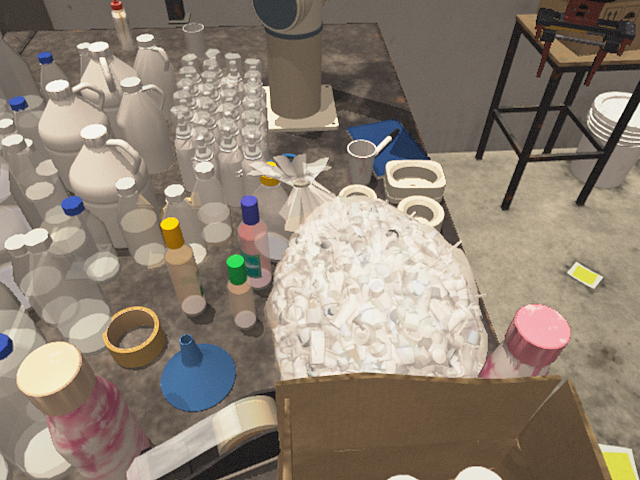

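View pics/wrist0.png

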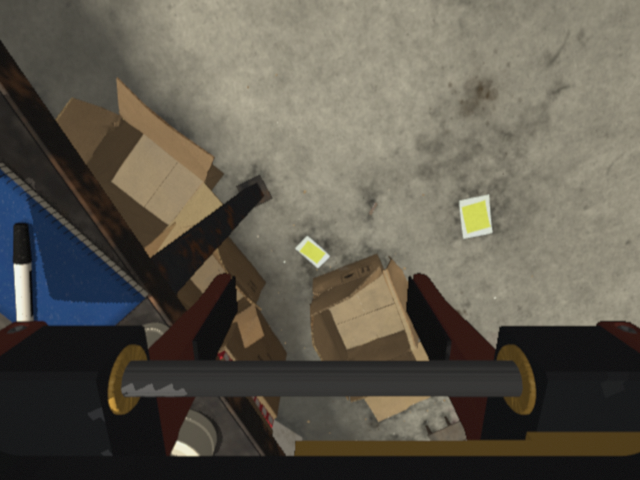

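The scene view shows the oval bottle (cap 349,195), stout (408,195), short (464,208) and tall (496,232). The oval puck is at (188,190) and the round pucks at (249,178), (247,226) and about (295,262), the last partly hidden. I'll enlarge crops next.

Run:
```python
import cv2
a=cv2.imread("pics/scene0.png")
cv2.imwrite("pics/c1.png",cv2.resize(a[140:300,140:340],None,fx=4,fy=3.75,interpolation=cv2.INTER_CUBIC)[:600])
cv2.imwrite("pics/c2.png",cv2.resize(a[175:325,320:520],None,fx=4,fy=4,interpolation=cv2.INTER_CUBIC))
b=cv2.imread("pics/side0.png")
cv2.imwrite("pics/c3.png",cv2.resize(b[130:280,250:450],None,fx=4,fy=4,interpolation=cv2.INTER_CUBIC))
cv2.imwrite("pics/c4.png",cv2.resize(b[185:335,140:340],None,fx=4,fy=4,interpolation=cv2.INTER_CUBIC))
```

```text
(no output)
```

View pics/c1.png

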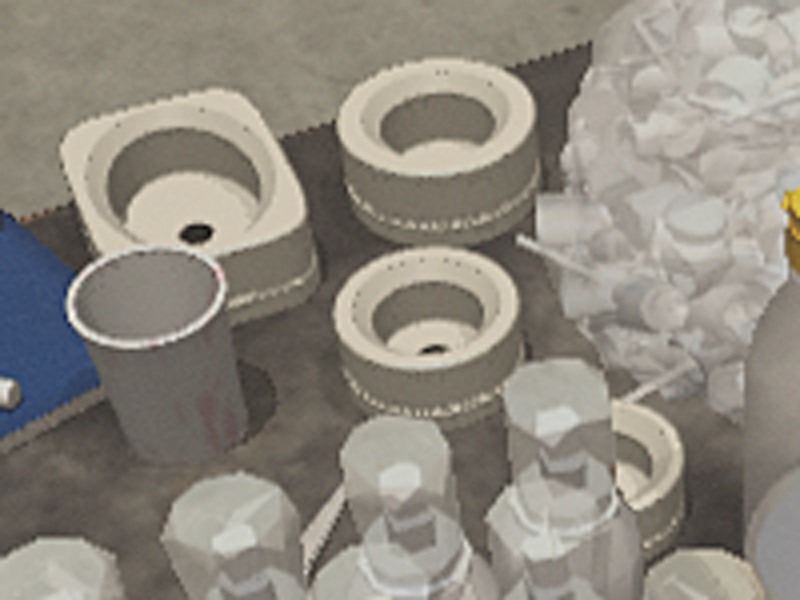

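View pics/c2.png

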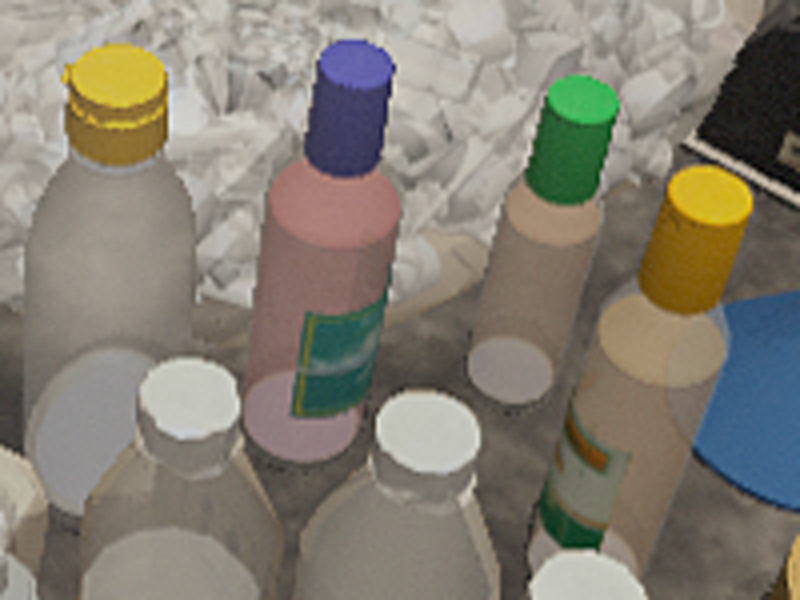

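View pics/c3.png

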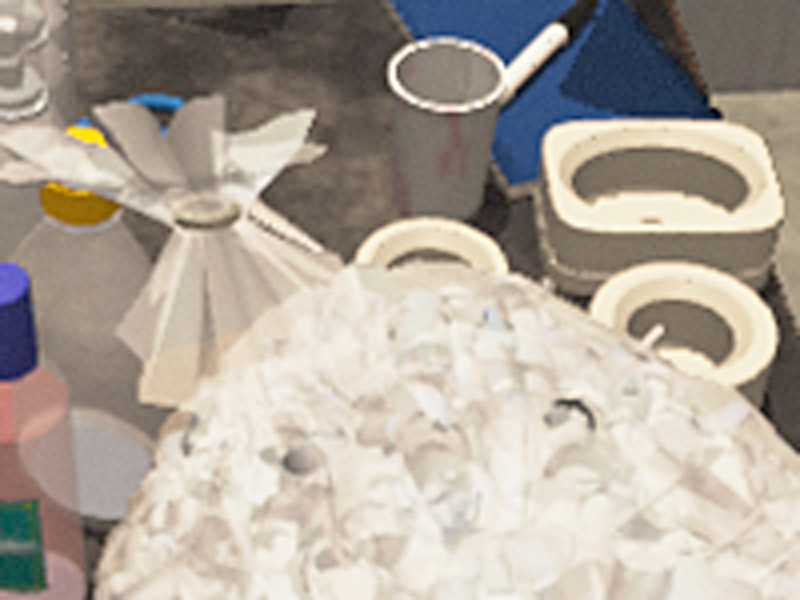

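View pics/c4.png

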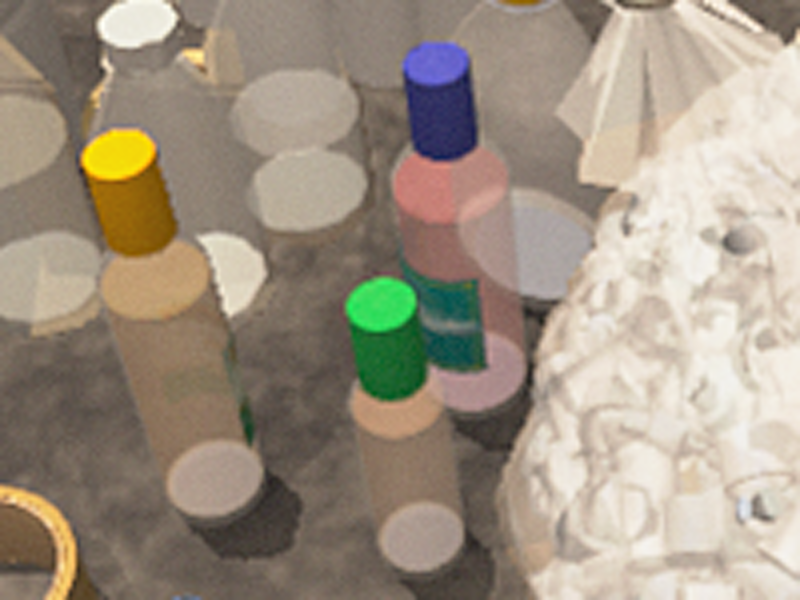

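```bash
cat > h.py <<'E'
from station import env,set_gripper,viewer,workorder
import cv2,numpy as np
np.set_printoptions(precision=4,suppress=True)
def T(o):
    from scipy.spatial.transform import Rotation as R
    return R.from_quat(o).as_matrix()
def wristpose(s):
    M=np.eye(4);M[:3,:3]=T(s['orientation']);M[:3,3]=s['tool_pos']
    return M@viewer.camera_params("wrist")["tool_from_camera"]
def px2w(cam,u,v,z,P=None):
    c=viewer.camera_params(cam); P=c["pose"] if P is None else np.asarray(P)
    d=P[:3,:3]@np.array([(u-c["cx"])/c["fx"],-(v-c["cy"])/c["fy"],-1])
    o=P[:3,3]; return o+d*(z-o[2])/d[2]
def w2px(cam,p,P=None):
    c=viewer.camera_params(cam); P=c["pose"] if P is None else np.asarray(P)
    q=P[:3,:3].T@(np.asarray(p)-P[:3,3]); return c["cx"]+c["fx"]*q[0]/-q[2], c["cy"]-c["fy"]*q[1]/-q[2]
def quat(yaw):
    # tool z down; tool y direction at angle yaw in world
    from scipy.spatial.transform import Rotation as R
    y=np.array([np.cos(yaw),np.sin(yaw),0]);z=np.array([0,0,-1]);x=np.cross(y,z)
    return R.from_matrix(np.stack([x,y,z],1)).as_quat()
def grip_tcp(x,y,z): return [x,y,z+61]
E
python3 - <<'E'
from h import *
for n,u,v,z in [("oval",349.5,193,211),("blue",409,191.25,206),("green",466,199.75,166),("orange",497.5,223.75,216)]:
    print(n,px2w("scene",u,v,z))
for n,u,v,z in [("blue",249.5,200.75,206),("green",235.5,261.25,166),("orange",170.25,223.75,216),("oval?",270.5,168.5,211)]:
    print(n,px2w("side",u,v,z))
c=lambda x,y:(140+x/4,140+y/3.75)
for n,l,r,z in [("upper",(337,125),(537,117),52),("upperM",(337,125),(537,117),46),("lower",(333,315),(520,307),46),("lowerS",(333,315),(520,307),40)]:
    a=px2w("scene",*c(*l),z);b=px2w("scene",*c(*r),z);print(n,a,b,np.linalg.norm(a-b))
for z in(40,46,52): print("third right", px2w("scene",*c(684,460),z),px2w("scene",*c(625,400),z))
# side: c3 offset 250,130
d=lambda x,y:(250+x/4,130+y/4)
for p in [(355,260),(508,260)]: print("side lowpuck",px2w("side",*d(*p),46),px2w("side",*d(*p),40))
for p in [(590,305),(777,330)]: print("side rightpuck",px2w("side",*d(*p),52),px2w("side",*d(*p),46))
for p in [(62,155),(215,92),(303,225),(135,262)]: print("ovalpuck scene",px2w("scene",*c(*p),50))
for p in [(540,135),(765,125),(785,220),(545,225)]: print("ovalpuck side",px2w("side",*d(*p),50))
E
```

```text
oval [523.5789 -68.0991 211.    ]
blue [ 601.8478 -100.9049  206.    ]
green [ 696.0799 -123.2527  166.    ]
orange [ 657.2577 -217.3057  216.    ]
blue [603.8343 -96.3281 206.    ]
green [ 697.3169 -119.7878  166.    ]
orange [ 659.146  -213.6642  216.    ]
oval? [528.7781 -61.3087 211.    ]
upper [440.5541 248.1765  52.    ] [527.3617 207.2771  52.    ] 95.96009933812184
upperM [442.5654 255.4084  46.    ] [530.183  214.1273  46.    ] 96.85543192460145
lower [389.06   125.9982  46.    ] [463.2047  90.9126  46.    ] 82.027157385019
lowerS [390.5767 132.0338  40.    ] [465.4069  96.6238  40.    ] 82.78541725257364
third right [483.8822 -23.3695  40.    ] [478.9347  20.5081  40.    ]
third right [481.5108 -27.9816  46.    ] [476.6087  15.4941  46.    ]
third right [479.1395 -32.5938  52.    ] [474.2827  10.48    52.    ]
side lowpuck [418.1673  75.2766  46.    ] [411.3656  76.2486  40.    ]
side lowpuck [423.6615 156.916   46.    ] [416.9076 158.5976  40.    ]
side rightpuck [468.1742 192.0006  52.    ] [461.7514 194.0046  46.    ]
side rightpuck [493.3172 284.0321  52.    ] [487.1149 286.8431  46.    ]
ovalpuck scene [318.2481 291.821   50.    ]
ovalpuck scene [398.9197 304.9852  50.    ]
ovalpuck scene [399.1811 186.831   50.    ]
ovalpuck scene [323.7091 198.7655  50.    ]
ovalpuck side [322.7514 191.2446  50.    ]
ovalpuck side [322.0958 321.771   50.    ]
ovalpuck side [405.7019 311.5514  50.    ]
ovalpuck side [401.1093 180.4092  50.    ]
```

Measured so far: large puck about (484,228), medium about (424,112), small about (450,-8), oval about (360,248). Next I'll refine these with the wrist camera from overhead.

Run:
```python
from h import *
import json
env.move_l([280.5,558,480],rate=250)
env.reach([430,40,490],quat(0)); s=env.read_state(); im=viewer.camera("wrist"); cv2.imwrite("pics/w1.png",im); P1=wristpose(s); print(s['time_s'],s['tool_pos'],s['qpos'])
env.reach([610,-215,520],quat(0)); s=env.read_state(); im=viewer.camera("wrist"); cv2.imwrite("pics/w2.png",im); P2=wristpose(s); print(s['time_s'],s['tool_pos'],s['qpos'])
json.dump({"w1":P1.tolist(),"w2":P2.tolist()},open("P.json","w"))
```

```text
2.9583 [430.1834  40.5437 489.9537] [ 0.0663 -0.0605  1.7937  0.0002  1.4085  0.0651]
4.2 [ 609.7765 -213.8907  520.0909] [-0.3559  0.2985  1.3207  0.0004  1.5227 -0.3568]
```

View pics/w1.png

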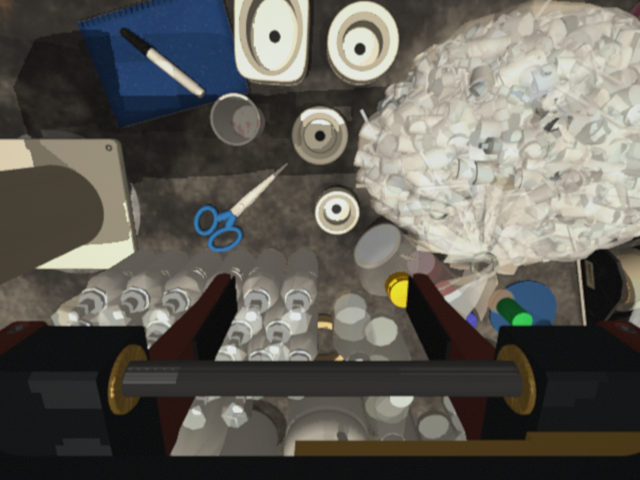

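View pics/w2.png

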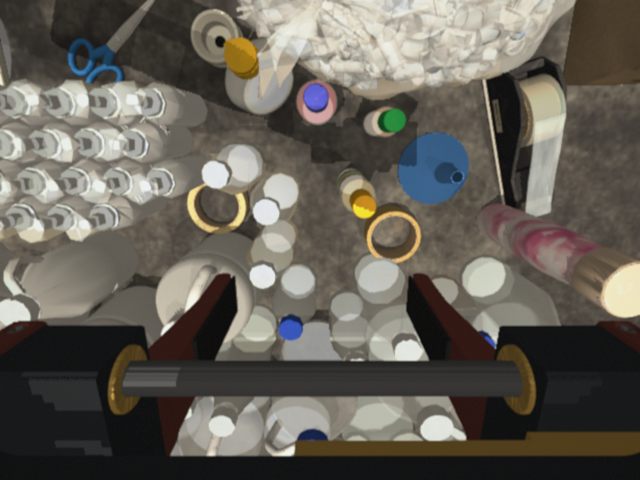

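w1 shows all four pucks: oval (273,37), large (362,43), medium (320,135), small (337,210). The oval bottle's base ellipse is at (378,246). w2 shows the four caps: yellow (242,57), blue (316,97), green (392,120), orange (364,206).

Run:
```python
import cv2
a=cv2.imread("pics/w1.png")
cv2.imwrite("pics/d1.png",cv2.resize(a[0:120,220:420],None,fx=4,fy=4,interpolation=cv2.INTER_CUBIC))
cv2.imwrite("pics/d2.png",cv2.resize(a[95:315,280:480],None,fx=2.7,fy=2.7,interpolation=cv2.INTER_CUBIC))
b=cv2.imread("pics/w2.png")
cv2.imwrite("pics/d3.png",cv2.resize(b[0:150,200:420],None,fx=3.6,fy=3.6,interpolation=cv2.INTER_CUBIC))
cv2.imwrite("pics/d4.png",cv2.resize(b[90:240,300:500],None,fx=4,fy=4,interpolation=cv2.INTER_CUBIC))
```

```text
(no output)
```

View pics/d1.png

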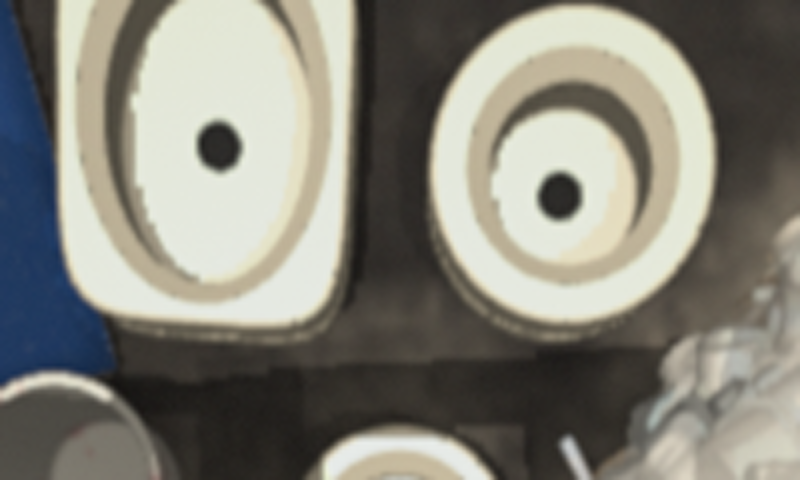

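View pics/d2.png

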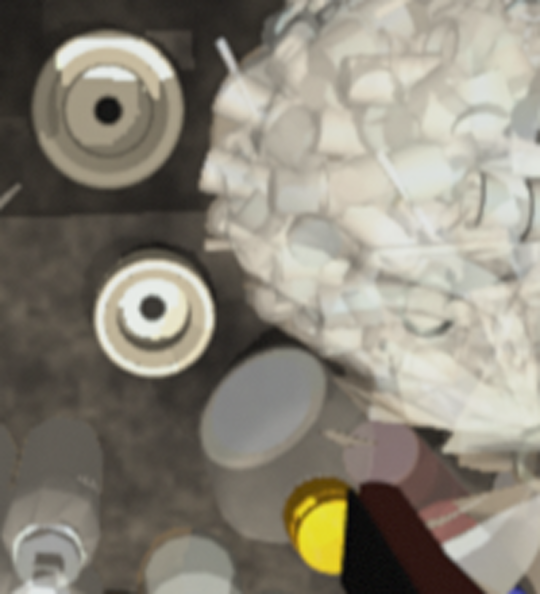

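View pics/d3.png

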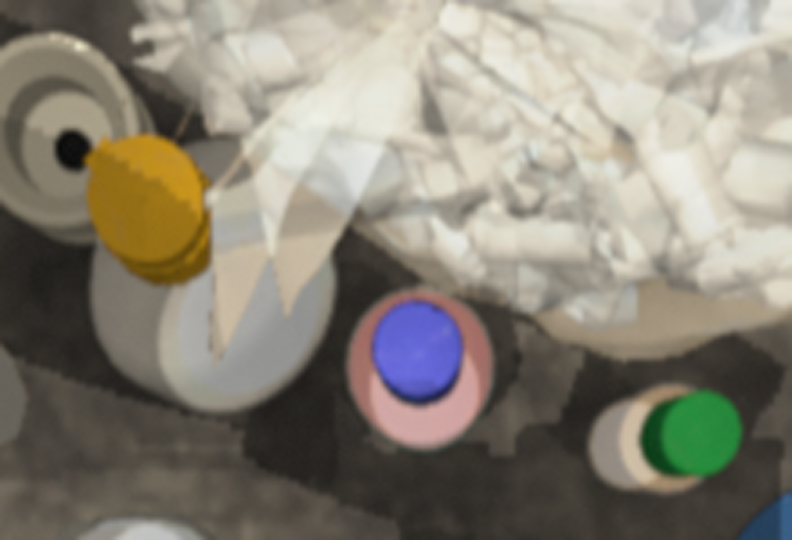

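View pics/d4.png

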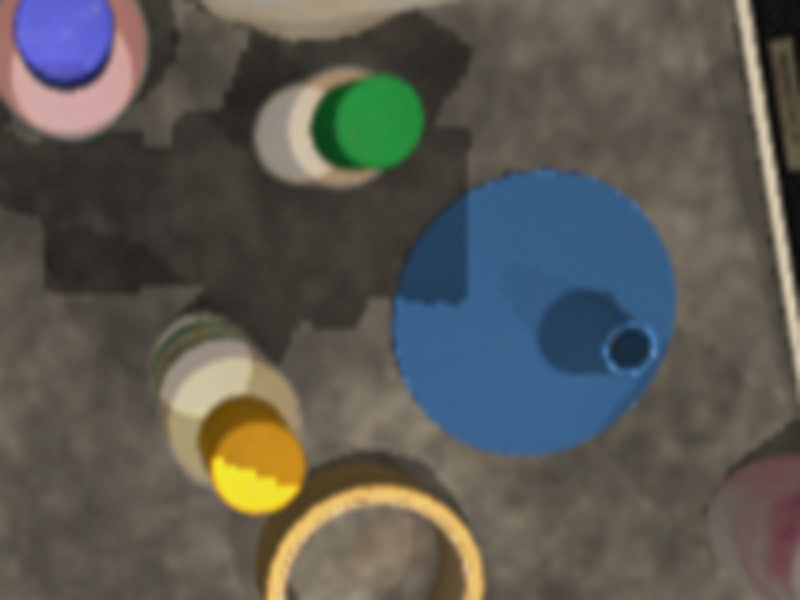

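```bash
cat >> h.py <<'E'
def tri(obs):
    A=np.zeros((3,3));b=np.zeros(3)
    rays=[]
    for cam,u,v,P in obs:
        o=np.asarray(P if P is not None else viewer.camera_params(cam)["pose"])[:3,3]
        d=px2w(cam,u,v,0,P)-o; d/=np.linalg.norm(d); M=np.eye(3)-np.outer(d,d); A+=M;b+=M@o;rays.append((o,d))
    p=np.linalg.solve(A,b); return p,[round(np.linalg.norm((np.eye(3)-np.outer(d,d))@(p-o)),1) for o,d in rays]
E
python3 - <<'E'
from h import *
import json
P=json.load(open("P.json"));P1,P2=P["w1"],P["w2"]
d1=lambda x,y:(220+x/4,y/4)
d2=lambda x,y:(280+x/2.7,95+y/2.7)
d3=lambda x,y:(200+x/3.6,y/3.6)
d4=lambda x,y:(300+x/4,90+y/4)
# large puck: outer top rim extents
for n,p,z in [("large top c",d1(573,163),52),("large floor hole",d1(560,196),10),("oval hole",d1(219,146),10),
 ("med top c",d2(108,109),46),("med hole",d2(108,110),10),("small top c",d2(155,311),40),("small hole",d2(152,307),10)]:
    print(n,px2w("wrist",*p,z,P1))
# large width
print("w large",np.linalg.norm(px2w("wrist",*d1(430,163),52,P1)-px2w("wrist",*d1(717,163),52,P1)))
print("w med",np.linalg.norm(px2w("wrist",*d2(32,109),46,P1)-px2w("wrist",*d2(185,109),46,P1)))
print("w small",np.linalg.norm(px2w("wrist",*d2(95,312),40,P1)-px2w("wrist",*d2(216,312),40,P1)))
for p in [(57,100),(357,100),(62,200),(354,200)]: print("ovalpuck edge",px2w("wrist",*d1(*p),50,P1))
for n,p,z in [("blue",d3(418,350),206),("green",d3(698,433),166),("green",d4(369,121),166),("orange",d4(257,467),216),("yellow",d3(146,199),211),("blue base",d3(428,385),0),]:
    print(n,px2w("wrist",*p,z,P2))
# oval base ellipse in d2: ends of long axis
E=[(205,450),(323,365),(228,380),(300,430)]
for p in E: print("oval base",px2w("wrist",*d2(*p),0,P1))
print("ovalbase c",px2w("wrist",*d2(264,408),0,P1))
print("neck", tri([("wrist",482,262,P1),("wrist",317,5,P2),("side",302,183,None)]))
E
```

```text
large top c [486.2978 236.3718  52.    ]
large floor hole [486.5173 235.0285  10.    ]
oval hole [362.8784 251.0744  10.    ]
med top c [428.2912 114.4729  46.    ]
med hole [428.1886 113.5232  10.    ]
small top c [455.594    1.6209  40.    ]
small hole [455.1735  -2.5693  10.    ]
w large 96.18231128026898
w med 82.67897516438383
w small 70.40618808297248
ovalpuck edge [314.3321 255.2787  50.    ]
ovalpuck edge [414.0311 255.4098  50.    ]
ovalpuck edge [313.872  225.4215  50.    ]
ovalpuck edge [412.741  225.5454  50.    ]
blue [604.1174 -99.4088 206.    ]
green [ 696.4516 -121.4792  166.    ]
green [ 694.4904 -121.4492  166.    ]
orange [ 658.515  -216.1595  216.    ]
yellow [527.3658 -60.1124 211.    ]
blue base [605.8443 -96.0652   0.    ]
oval base [ 491.5998 -100.2181    0.    ]
oval base [564.9787 -42.3414   0.    ]
oval base [504.8748 -52.3575   0.    ]
oval base [552.9517 -86.2813   0.    ]
ovalbase c [528.814 -71.219   0.   ]
neck (array([601.5711, -14.5298, 230.6637]), [np.float64(3.1), np.float64(7.8), np.float64(6.0)])
```

Run:
```python
from h import *
import json
P=json.load(open("P.json"))
env.reach([540,-150,470],quat(0)); s=env.read_state(); im=viewer.camera("wrist"); cv2.imwrite("pics/w3.png",im); P["w3"]=wristpose(s).tolist(); print(s['time_s'],s['tool_pos'])
cv2.imwrite("pics/e3.png",cv2.resize(im[40:280,220:540],None,fx=2.5,fy=2.5,interpolation=cv2.INTER_CUBIC))
env.reach([610,-150,470],quat(0)); s=env.read_state(); im=viewer.camera("wrist"); cv2.imwrite("pics/w4.png",im); P["w4"]=wristpose(s).tolist(); print(s['time_s'],s['tool_pos'])
cv2.imwrite("pics/e4.png",cv2.resize(im[40:280,160:480],None,fx=2.5,fy=2.5,interpolation=cv2.INTER_CUBIC))
json.dump(P,open("P.json","w"))
```

```text
4.7583 [ 539.7414 -148.807   470.9998]
5.1917 [ 611.5463 -150.4247  469.7101]
```

View pics/e3.png

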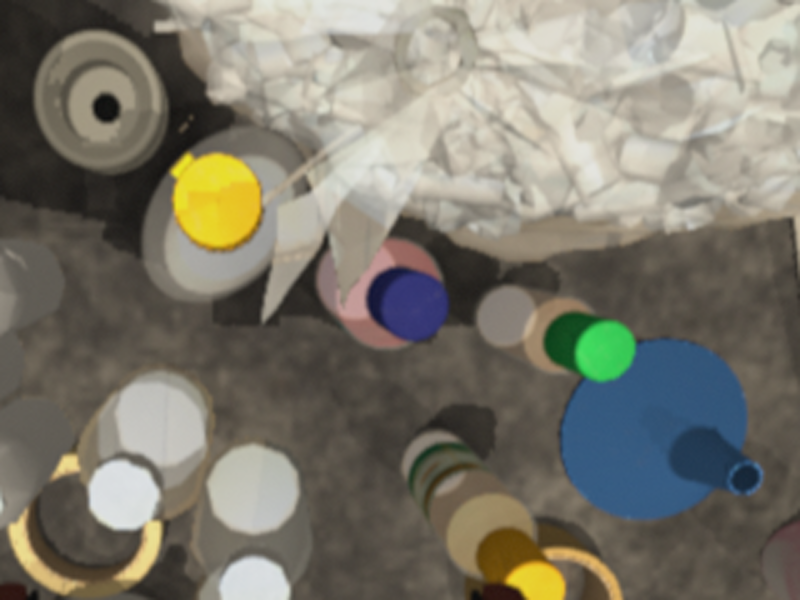

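View pics/e4.png

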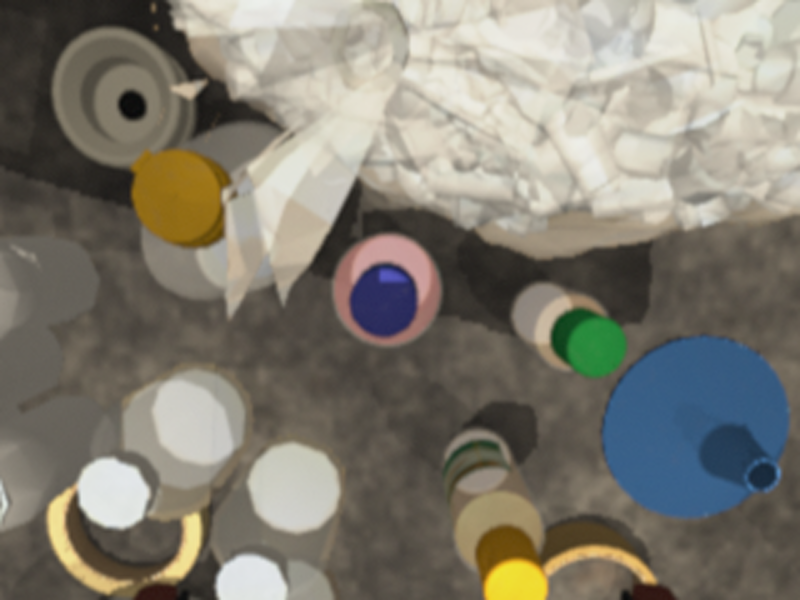

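Run:
```python
from h import *
import json
P=json.load(open("P.json"));P1,P2,P3,P4=[P[k] for k in("w1","w2","w3","w4")]
e3=lambda x,y:(220+x/2.5,40+y/2.5)
e4=lambda x,y:(160+x/2.5,40+y/2.5)
for n,a,b,z in [("yellow",(218,201),(180,196),211),("blue",(413,304),(385,300),206),("green",(605,350),(590,344),166),("orange",(535,585),(515,582),216),("smallhole",(106,106),(132,105),10),("small top",(101,100),(120,96),40)]:
    print(n,px2w("wrist",*e3(*a),z,P3),px2w("wrist",*e4(*b),z,P4))
print("ovalbase",px2w("wrist",*e3(235,215),0,P3),px2w("wrist",*e4(225,213),0,P4))
for a,b in [((265,320),(232,318)),((345,305),(280,303)),((432,50),(375,45)),((278,210),(228,195)),((270,195),(228,190)),((330,235),(285,235))]:
    print("frill",tri([("wrist",*e3(*a),P3),("wrist",*e4(*b),P4)]))
```

```text
yellow [526.7548 -59.6143 211.    ] [528.3118 -59.3573 211.    ]
blue [602.8692 -97.7564 206.    ] [604.3605 -97.7126 206.    ]
green [ 696.9758 -121.0419  166.    ] [ 694.2583 -119.9401  166.    ]
orange [ 658.8924 -212.9312  216.    ] [ 658.2784 -212.607   216.    ]
smallhole [455.3133  -2.134   10.    ] [455.3895  -2.9935  10.    ]
small top [457.372   -2.8328  40.    ] [457.9297  -2.2532  40.    ]
ovalbase [529.3716 -61.8493   0.    ] [503.4495 -62.0887   0.    ]
frill (array([ 544.6508, -104.0905,  208.6182]), [np.float64(0.3), np.float64(0.3)])
frill (array([570.5378, -94.1866, 258.3529]), [np.float64(0.4), np.float64(0.4)])
frill (array([601.762 , -10.2893, 221.6878]), [np.float64(0.2), np.float64(0.2)])
frill (array([548.9523, -61.2858, 225.9612]), [np.float64(1.8), np.float64(1.8)])
frill (array([546.2327, -57.3286, 210.5664]), [np.float64(0.1), np.float64(0.1)])
frill (array([568.1829, -72.4447, 221.0118]), [np.float64(0.8), np.float64(0.8)])
```

Run:
```python
import cv2
a=cv2.imread("pics/w3.png")
cv2.imwrite("pics/f3.png",cv2.resize(a[80:180,265:405],None,fx=5.7,fy=5.7,interpolation=cv2.INTER_CUBIC))
```

```text
(no output)
```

View pics/f3.png

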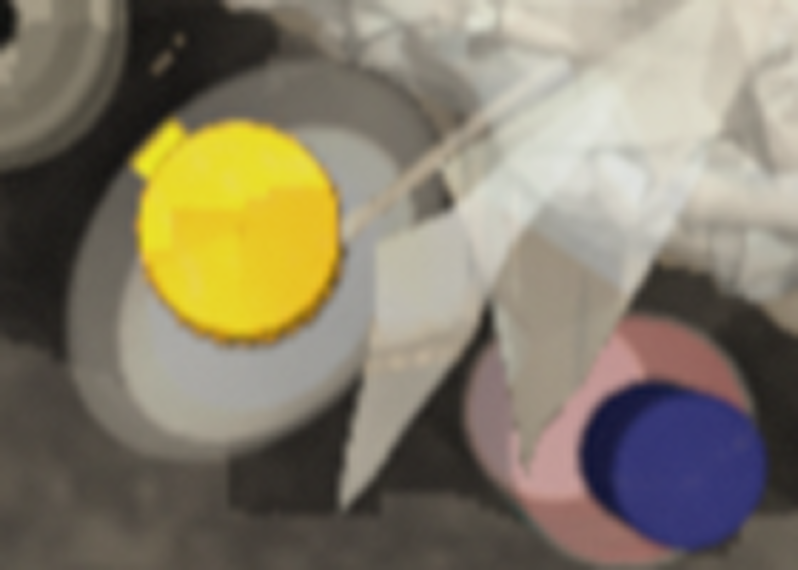

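```bash
cat > ov.py <<'E'
from h import *
import json,sys
P=json.load(open("P.json"))
def ring(im,cam,Pm,c,a,b,th,z,col,sc,off):
    t=np.linspace(0,2*np.pi,60)
    pts=[]
    for q in t:
        l=np.array([a*np.cos(q),b*np.sin(q)]);p=[c[0]+l[0]*np.cos(th)-l[1]*np.sin(th),c[1]+l[0]*np.sin(th)+l[1]*np.cos(th),z]
        u,v=w2px(cam,p,Pm);pts.append([(u-off[0]+.5)*sc,(v-off[1]+.5)*sc])
    cv2.polylines(im,[np.int32(pts)],True,col,1,cv2.LINE_AA)
E
cat > o1.py <<'E'
from ov import *
c=(float(sys.argv[1]),float(sys.argv[2]));th=float(sys.argv[3])
tiles=[]
for f,cam,k,x0,y0 in [("w1","wrist","w1",340,210),("w3","wrist","w3",255,80),("scene0","scene",None,315,180),("w4","wrist","w4",190,80)]:
    im=cv2.imread(f"pics/{f}.png")[y0:y0+100,x0:x0+130];im=cv2.resize(im,None,fx=3,fy=3,interpolation=cv2.INTER_CUBIC)
    Pm=P[k] if k else None
    for a,b,z,col in [(33,48,0,(0,0,255)),(33,48,130,(255,0,0)),(17,17,211,(0,160,0))]: ring(im,cam,Pm,c,a,b,th,z,col,3,(x0,y0))
    tiles.append(im)
cv2.imwrite(sys.argv[4],np.vstack([np.hstack(tiles[:2]),np.hstack(tiles[2:])]))
E
python3 o1.py 527 -62 -0.9 pics/o1.png
```

```text
(no output)
```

View pics/o1.png

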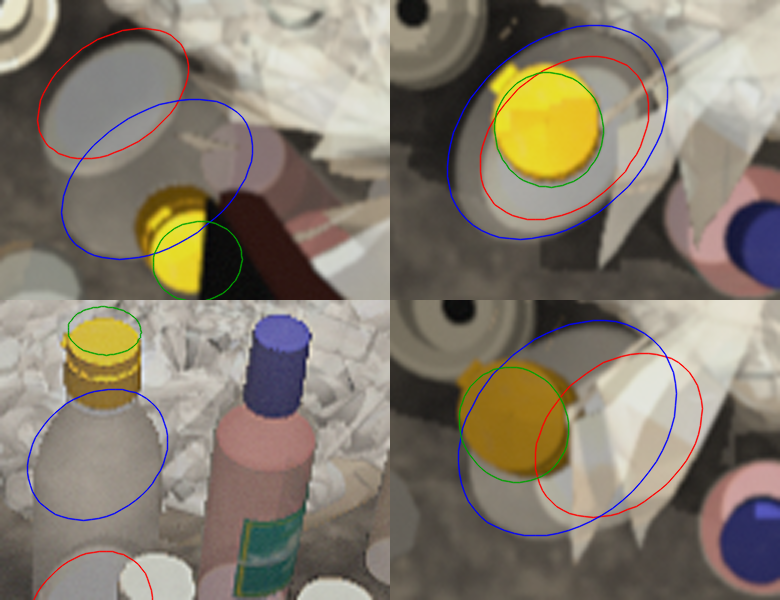

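```bash
python3 o1.py 526 -67 -0.9 pics/o2.png
```

```text
(no output)
```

View pics/o2.png

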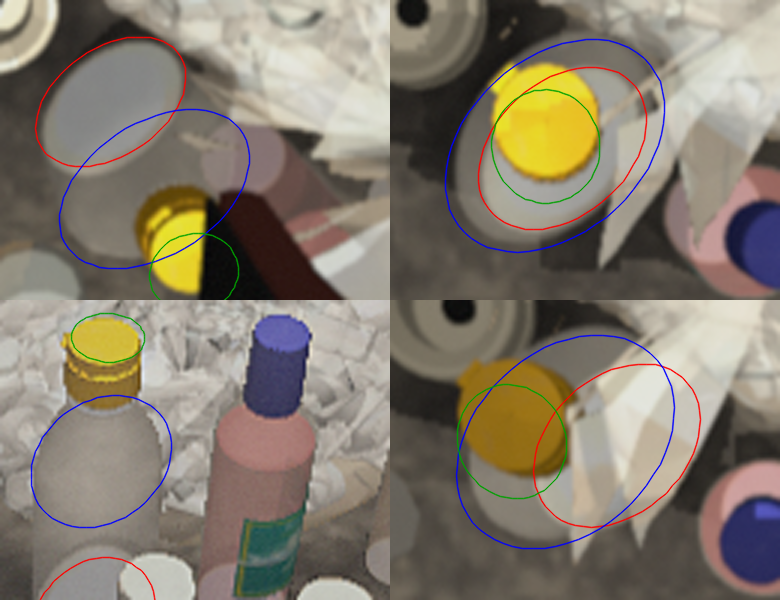

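```bash
cat > o3.py <<'E'
from ov import *
B=[((603.5,-98),26,206),((695.5,-121),20,166),((658.5,-214.5),23,216)]
tiles=[]
for f,cam,k,x0,y0 in [("w2","wrist","w2",290,70),("w4","wrist","w4",280,120),("scene0","scene",None,380,180),("side0","side",None,150,190)]:
    im=cv2.imread(f"pics/{f}.png")[y0:y0+145,x0:x0+130];im=cv2.resize(im,None,fx=3,fy=3,interpolation=cv2.INTER_CUBIC)[:,:,:].copy()
    Pm=P[k] if k else None
    for c,r,h in B:
        for a,z,col in [(r,0,(0,0,255)),(r,h-31,(255,0,0)),(14,h,(0,160,0))]: ring(im,cam,Pm,c,a,a,0,z,col,3,(x0,y0))
    tiles.append(cv2.resize(im,(390,300)) if 0 else im[:, :])
o=np.vstack([np.hstack(tiles[:2]),np.hstack(tiles[2:])])
cv2.imwrite("pics/o3a.png",o[:435]);cv2.imwrite("pics/o3b.png",o[435:])
E
python3 o3.py
```

```text
Traceback (most recent call last):
  File "o3.py", line 8, in <module>
    for a,z,col in [(r,0,(0,0,255)),(r,h-31,(255,0,0)),(14,h,(0,160,0))]: ring(im,cam,Pm,c,a,a,0,z,col,3,(x0,y0))
                                                                          ~~~~^^^^^^^^^^^^^^^^^^^^^^^^^^^^^^^^^^^
  File "ov.py", line 9, in ring
    u,v=w2px(cam,p,Pm);pts.append([(u-off[0]+.5)*sc,(v-off[1]+.5)*sc])
        ~~~~^^^^^^^^^^
  File "h.py", line 15, in w2px
    c=viewer.camera_params(cam); P=c["pose"] if P is None else np.asarray(P)
ValueError: time passes only in moves, steps and waits
```

Too many `camera_params` calls in one go, so I'll cache them.

```bash
python3 - <<'E'
s=open("h.py").read().replace("def T(o)","import pickle,os\nif not os.path.exists('cp.pkl'): pickle.dump({n:viewer.camera_params(n) for n in('scene','side','wrist')},open('cp.pkl','wb'))\nCP=pickle.load(open('cp.pkl','rb'))\ndef T(o)",1)
h,t=s.split("def T(o)",1)
s=h+"def T(o)"+t.replace("viewer.camera_params(cam)","CP[cam]").replace('viewer.camera_params("wrist")','CP["wrist"]')
open("h.py","w").write(s)
E
python3 o3.py
```

```text
(no output)
```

View pics/o3a.png

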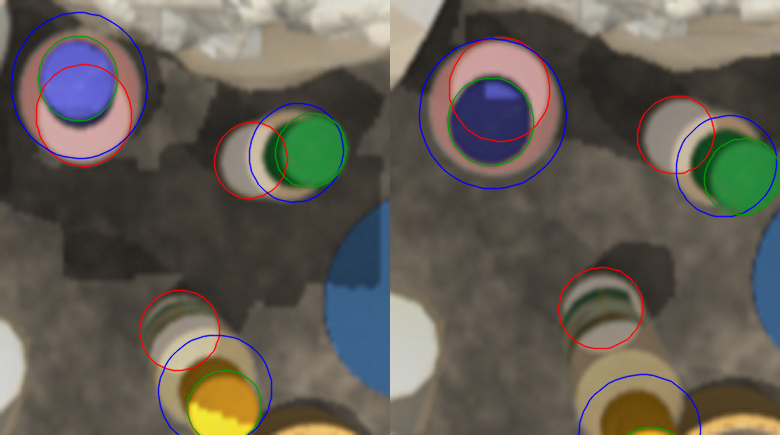

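View pics/o3b.png

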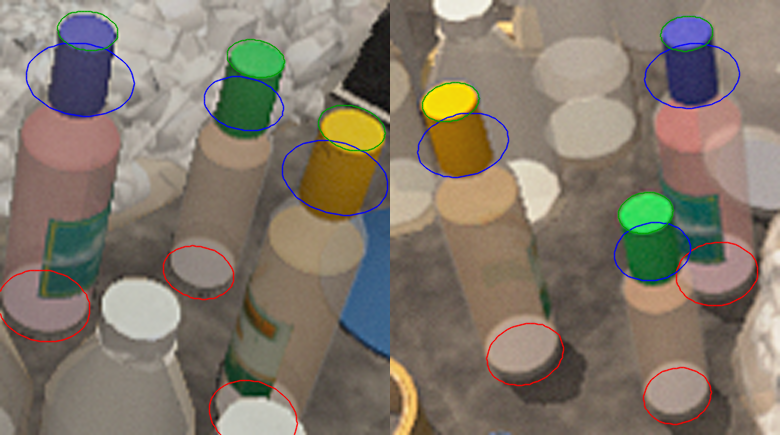

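Run:
```python
from h import *
def zfit(cam,u,v,x,y):
    zs=np.arange(0,250,1.); e=[np.hypot(*(np.array(w2px(cam,[x,y,z]))-[u,v])) for z in zs]; i=int(np.argmin(e)); return zs[i],round(e[i],2)
print("blue",zfit("side",252.7,231.7,603.5,-98),"green",zfit("side",238.3,285,695.5,-121),"orange",zfit("side",178.7,253.3,658.5,-214.5))
print("blue scene",zfit("scene",380+70/3,180+137/3,603.5,-98),"green",zfit("scene",380+236/3,180+143/3,695.5,-121))
print("base blue",zfit("side",150+(718-390)/3,190+267/3,603.5,-98),"green",zfit("side",150+(674-390)/3,190+393/3,695.5,-121),"or",zfit("side",150+(525-390)/3,190+350/3,658.5,-214.5))
```

```text
blue (np.float64(134.0), np.float64(0.34)) green (np.float64(105.0), np.float64(0.72)) orange (np.float64(148.0), np.float64(0.23))
blue scene (np.float64(134.0), np.float64(0.34)) green (np.float64(106.0), np.float64(1.58))
base blue (np.float64(5.0), np.float64(1.02)) green (np.float64(1.0), np.float64(0.62)) or (np.float64(2.0), np.float64(0.62))
```

Run:
```python
from h import *
import json
P=json.load(open("P.json"));P1,P2,P3,P4=[P[k] for k in("w1","w2","w3","w4")]
e3=lambda x,y:(220+x/2.5,40+y/2.5)
e4=lambda x,y:(160+x/2.5,40+y/2.5)
for n,b3,b4,c3,c4 in [("A",(163,418),(192,422),(124,494),(115,492)),("B",(253,487),(293,490),(254,583),(250,585))]:
    print(n,"base",tri([("wrist",*e3(*b3),P3),("wrist",*e4(*b4),P4)]),"cap",tri([("wrist",*e3(*c3),P3),("wrist",*e4(*c4),P4)]))
for n,u,v in [("A",244,163),("B",278,195),("C",278,244),("D",297,280),("E",379,276),("F",350,307),("ring",393,236)]:
    print(n,px2w("wrist",u,v,0,P2))
print("caps w2 z?", [ (px2w("wrist",216,174,z,P2)[:2],px2w("wrist",266,212,z,P2)[:2],px2w("wrist",262,276,z,P2)[:2]) for z in(120,160)])
```

```text
A base (array([ 487.4355, -178.2396,   52.9736]), [np.float64(1.7), np.float64(1.7)]) cap (array([ 481.8964, -184.3633,  179.268 ]), [np.float64(0.0), np.float64(0.0)])
B base (array([ 540.6137, -230.8745,   17.9786]), [np.float64(1.4), np.float64(1.4)]) cap (array([ 540.6916, -227.8318,  181.237 ]), [np.float64(0.9), np.float64(0.9)])
A [ 477.7999 -186.0554    0.    ]
B [ 533.9073 -241.1526    0.    ]
C [ 530.6852 -331.6136    0.    ]
D [ 564.05   -403.2087    0.    ]
E [ 718.7006 -394.9675    0.    ]
F [ 665.6649 -460.0525    0.    ]
ring [ 740.2968 -316.2146    0.    ]
caps w2 z? [(array([ 464.4733, -190.6467]), array([ 531.0013, -244.2635]), array([ 520.4611, -343.011 ])), (array([ 476.513 , -185.9594]), array([ 537.5145, -235.1222]), array([ 527.8499, -325.6667]))]
```

Run:
```python
import cv2
b=cv2.imread("pics/w2.png")
cv2.imwrite("pics/g2.png",cv2.resize(b[120:345,185:485],None,fx=2.65,fy=2.65,interpolation=cv2.INTER_CUBIC))
```

```text
(no output)
```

View pics/g2.png

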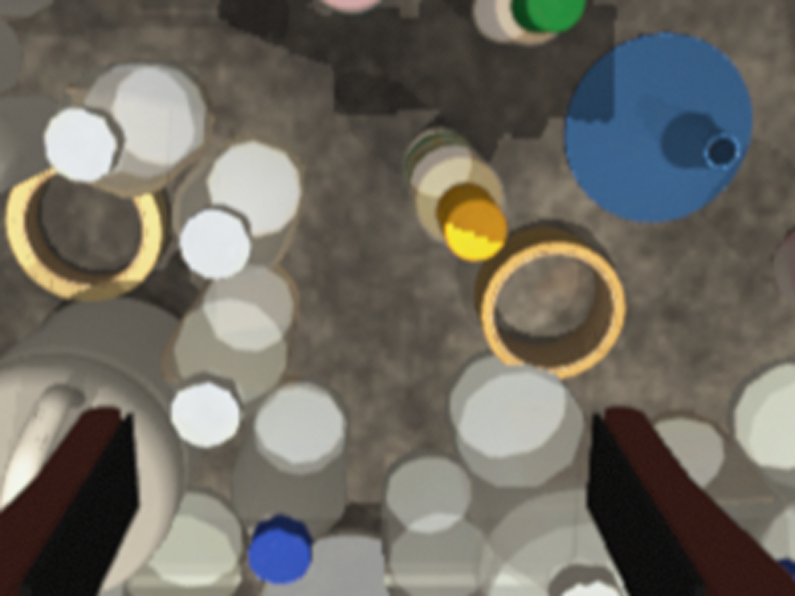

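```bash
python3 - <<'E'
from h import *
import json
P=json.load(open("P.json"));P1,P2,P3,P4=[P[k] for k in("w1","w2","w3","w4")]
c=lambda x,y:(140+x/4,140+y/3.75)
print("mist tops scene z200",[px2w("scene",*c(*p),200)[:2] for p in [(560,385),(395,440),(240,500),(700,575)]])
print("mist tops w2 z200",[px2w("wrist",u,v,190,P2)[:2] for u,v in [(153,103),(147,144),(150,185),(140,212)]])
print("heap edge w1 z60", [px2w("wrist",u,v,60,P1)[:2] for u,v in [(356,165),(365,195),(390,220),(385,85),(400,50)]])
print("heap edge w3 z20", [px2w("wrist",220+x/2.5,40+y/2.5,20,P3)[:2] for x,y in [(200,60),(260,120),(460,235),(530,250),(690,230),(790,210)]])
E
python3 - <<'E'
import cv2
a=cv2.imread("pics/w1.png")
cv2.imwrite("pics/g1.png",cv2.resize(a[180:360,210:450],None,fx=3.3,fy=3.3,interpolation=cv2.INTER_CUBIC))
E
```

```text
mist tops scene z200 [array([401.7046, -96.7087]), array([345.0684, -94.2387]), array([293.1965, -95.4124]), array([ 402.0547, -191.0509])]
mist tops w2 z200 [array([ 422.2826, -104.1502]), array([ 409.1892, -148.2959]), array([ 405.8996, -195.467 ]), array([ 389.0355, -228.3506])]
heap edge w1 z60 [array([480.7065,  73.2844]), array([495.4599,  29.2683]), array([535.022 ,  -9.1384]), array([517.0678, 180.7354]), array([534.6723, 223.6779])]
heap edge w3 z20 [array([510.5182,  20.4318]), array([544.1887, -10.5151]), array([662.6692, -73.1197]), array([704.8947, -81.5882]), array([798.3879, -70.0337]), array([855.4905, -58.6847])]
```

View pics/g1.png

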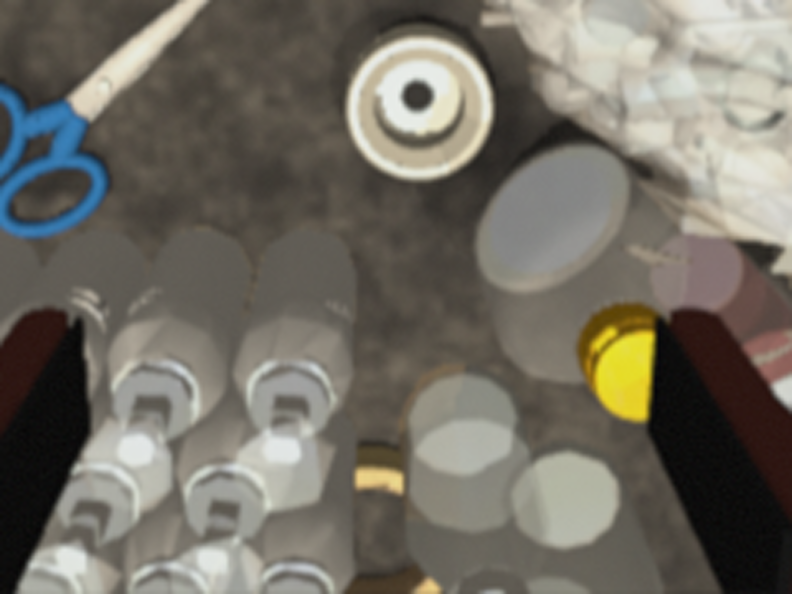

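Plan, one bottle at a time:

1. **Tall**: tool vertical.
2. **Stout**: tool leaned 30° away from the bag's tie, which overhangs at about (570,-94,258).
3. **Oval**: gripped by the neck, also leaned.
4. **Short**: tool vertical, last.

First, check all the IK.

```bash
cat >> h.py <<'E'
def lean(jaw,az,tilt):
    """tool with jaws along world angle jaw (horizontal), approach axis leaning: body displaced toward azimuth az (perp to jaw) by tilt rad"""
    from scipy.spatial.transform import Rotation as R
    z=np.array([-np.sin(tilt)*np.cos(az),-np.sin(tilt)*np.sin(az),-np.cos(tilt)])
    y=np.array([np.cos(jaw),np.sin(jaw),0]);x=np.cross(y,z)
    return R.from_matrix(np.stack([x,y,z],1)).as_quat(), z
def tcp(g,z): return np.asarray(g,float)-61*z
E
python3 - <<'E'
from h import *
D=np.deg2rad
def chk(n,g,jaw,az,t):
    for fl in (0,180):
        q,z=lean(D(jaw+fl),D(az),D(t)); r=[env.ik(tcp([g[0],g[1],g[2]+dz],z),q) for dz in (0,100,290,320)]
        print(n,fl,["None" if a is None else np.round(a,2) for a in r])
chk("tall pick",(658.5,-214,166),90,0,0); chk("tall place",(428,114,176),90,0,0)
chk("stout pick",(603.5,-98,156),0,270,30); chk("stout place",(486.5,235.5,166),90,180,30)
chk("oval pick",(527,-62,195),116,206,35); chk("oval place",(362.8,251,205),168,258,35)
chk("short pick",(695.5,-121,116),0,0,0); chk("short place",(455.5,-2,126),150,0,0)
E
```

```text
tall pick 0 [array([-0.33,  0.6 ,  1.52, -0.  ,  1.02, -1.9 ]), array([-0.33,  0.5 ,  1.45, -0.  ,  1.19, -1.9 ]), array([-0.33,  0.38,  1.21, -0.  ,  1.55, -1.9 ]), array([-0.33,  0.37,  1.16, -0.  ,  1.61, -1.9 ])]
tall pick 180 [array([-0.33,  0.6 ,  1.52, -0.  ,  1.02,  1.24]), array([-0.33,  0.5 ,  1.45, -0.  ,  1.19,  1.24]), array([-0.33,  0.38,  1.21, -0.  ,  1.55,  1.24]), array([-0.33,  0.37,  1.16, -0.  ,  1.61,  1.24])]
tall place 0 [array([ 0.23,  0.26,  2.07, -0.  ,  0.81, -1.34]), array([ 0.23,  0.1 ,  1.98, -0.  ,  1.06, -1.34]), array([ 0.23, -0.06,  1.71, -0.  ,  1.49, -1.34]), array([ 0.23, -0.07,  1.66, -0.  ,  1.55, -1.34])]
tall place 180 [array([ 0.23,  0.26,  2.07, -0.  ,  0.81,  1.8 ]), array([ 0.23,  0.1 ,  1.98, -0.  ,  1.06,  1.8 ]), array([ 0.23, -0.06,  1.71, -0.  ,  1.49,  1.8 ]), array([ 0.23, -0.07,  1.66, -0.  ,  1.55,  1.8 ])]
stout pick 0 [array([-0.4 ,  0.61,  1.64,  0.52,  1.17, -0.68]), array([-0.4 ,  0.49,  1.59,  0.49,  1.32, -0.59]), array([-0.4 ,  0.33,  1.39,  0.48,  1.64, -0.42]), array([-0.4 ,  0.31,  1.34,  0.48,  1.69, -0.39])]
stout pi
[... 843 characters left out ...]
.66, -0.38]), array([ 0.23, -0.04,  2.19,  0.76,  0.86, -0.04]), array([ 0.23, -0.24,  1.91,  0.58,  1.24,  0.31]), array([ 0.23, -0.26,  1.86,  0.57,  1.3 ,  0.35])]
short pick 0 [array([-0.19,  0.68,  1.5 , -0.  ,  0.96, -0.19]), array([-0.19,  0.57,  1.45, -0.  ,  1.12, -0.19]), array([-0.19,  0.42,  1.25, -0.  ,  1.46, -0.19]), array([-0.19,  0.41,  1.21, -0.  ,  1.52, -0.19])]
short pick 180 ['None', 'None', 'None', 'None']
short place 0 ['None', 'None', 'None', 'None']
short place 180 [array([-0.03,  0.37,  2.07, -0.  ,  0.7 ,  0.49]), array([-0.03,  0.19,  2.01, -0.  ,  0.94,  0.49]), array([-0.03, -0.01,  1.77, -0.  ,  1.38,  0.49]), array([-0.03, -0.03,  1.73, -0.  ,  1.44,  0.49])]
```

Run:
```python
from h import *
D=np.deg2rad
q,z=lean(D(90),0,0)
set_gripper(88)
env.reach(tcp([658.5,-214,300],z),q)
print(env.move_l(tcp([658.5,-214,166],z),rate=150,f_stop=15))
s=env.read_state();print(s['time_s'],s['tool_pos'],s['force'])
set_gripper(30)
s=env.read_state();print(s['time_s'],s['tool_pos'],s['force'],s['width'])
cv2.imwrite("pics/t1.png",viewer.camera("side"))
```

```text
False
7.9583 [ 659.086  -214.1952  228.0858] [-0.131  -0.0383  0.3369]
8.6833 [ 658.5095 -214.0286  227.0291] [-0.1984 -0.2765  0.6947] 45.37090277359392
```

View pics/t1.png

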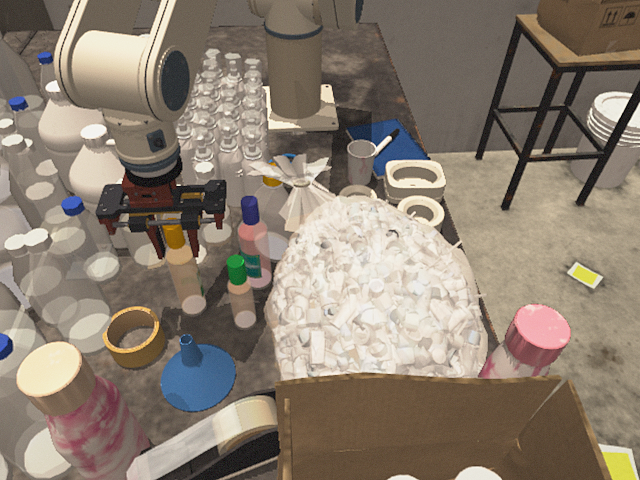

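Fingers stopped at 45.4 mm, which matches the 46 mm straight wall. Lifting and carrying.

Run:
```python
from h import *
D=np.deg2rad
q,z=lean(D(90),0,0)
env.move_l(tcp([658.5,-214,166+310],z),rate=300)
s=env.read_state();print(s['time_s'],s['width'],s['force'])
env.reach(tcp([428,114,176+260],z),q)
env.move_l(tcp([428,114,176+45],z),rate=200)
s=env.read_state();print(s['time_s'],s['tool_pos'],s['width'],s['force'])
cv2.imwrite("pics/t2.png",viewer.camera("scene")[120:280,140:340].repeat(3,0).repeat(3,1))
cv2.imwrite("pics/t2w.png",viewer.camera("wrist"))
cv2.imwrite("pics/t2s.png",viewer.camera("side")[80:280,220:460].repeat(3,0).repeat(3,1))
```

```text
9.9167 45.62043292865816 [ 0.7599 -0.6054 -2.882 ]
12.6333 [428.6404 114.0428 282.7158] 45.28515925488181 [ 0.1266 -0.6653 -1.0863]
```

View pics/t2.png

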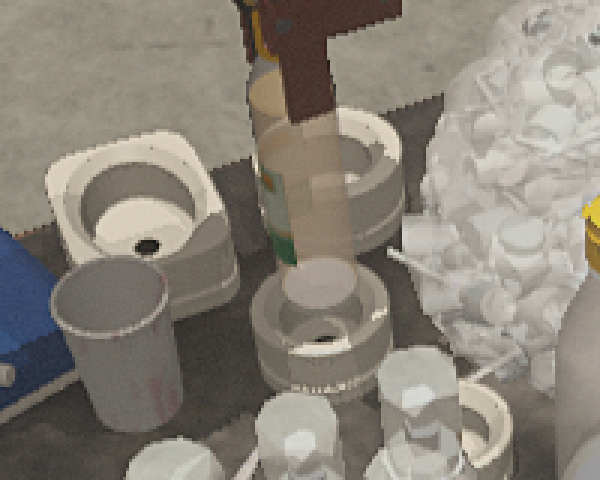

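View pics/t2w.png

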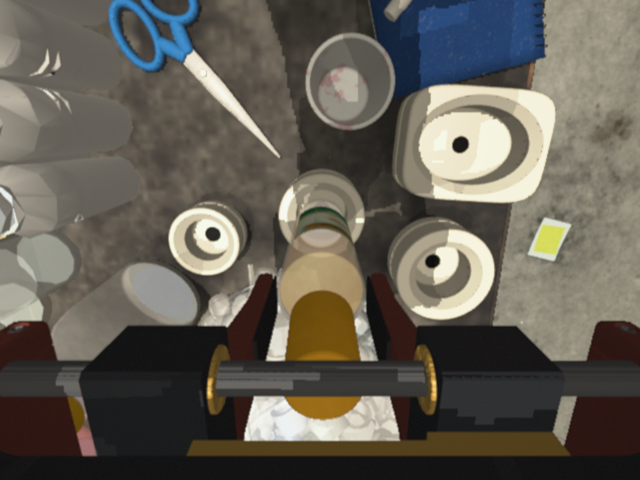

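View pics/t2s.png

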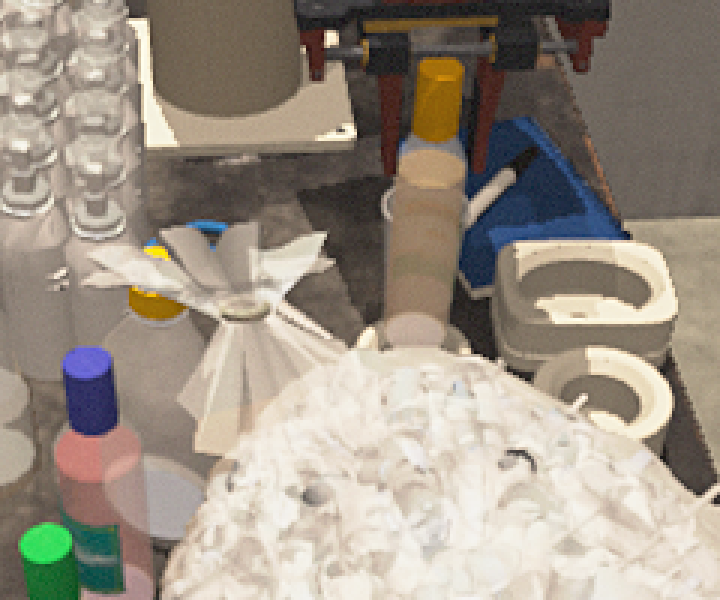

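The bottle hangs upright over the medium puck's mouth, with its base near (318,288) in the scene crop. Lowering gently.

```bash
cat >> h.py <<'E'
def lower(gx,gy,gz,z,fs=15,rate=30):
    r=env.move_l(tcp([gx,gy,gz],z),rate=rate,f_stop=fs)
    env.hold(0.2); s=env.read_state();print("stop",r,round(s['time_s'],2),s['tool_pos']+61*z,s['force'],s['width']);return r,s
E
python3 - <<'E'
from h import *
q,z=lean(np.deg2rad(90),0,0)
r,s=lower(428,114,175,z)
E
```

```text
stop False 14.67 [428.4953 114.004  175.9171] [-1.5538 -1.3818  7.561 ] 45.98143634913363
```

Run:
```python
from h import *
D=np.deg2rad
q,z=lean(D(90),0,0)
set_gripper(66)
env.move_l(tcp([428.3,114,176+110],z),rate=250)
env.move_l(tcp([428.3,114,420],z),rate=300)
q2,z2=lean(0,D(270),D(30))
g=np.array([603.5,-98,156.])
# approach from above along +z then straight down
env.reach(tcp(g+[0,-60,260],z2),q2)
s=env.read_state();print(s['time_s'],s['tool_pos'])
im=viewer.camera("scene");cv2.imwrite("pics/t3.png",cv2.resize(im[100:300,120:380],None,fx=3,fy=3))
im=viewer.camera("side");cv2.imwrite("pics/t3s.png",im)
```

```text
17.6167 [ 603.3432 -187.3477  468.3516]
```

View pics/t3.png

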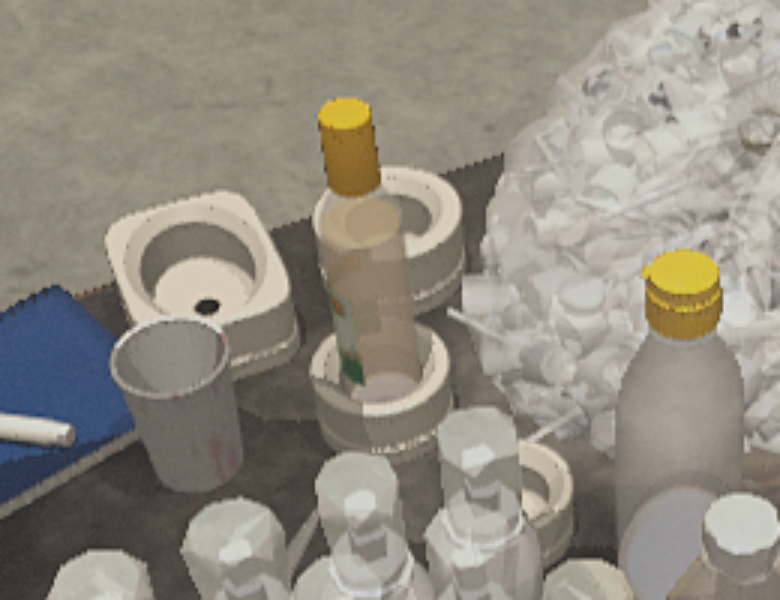

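View pics/t3s.png

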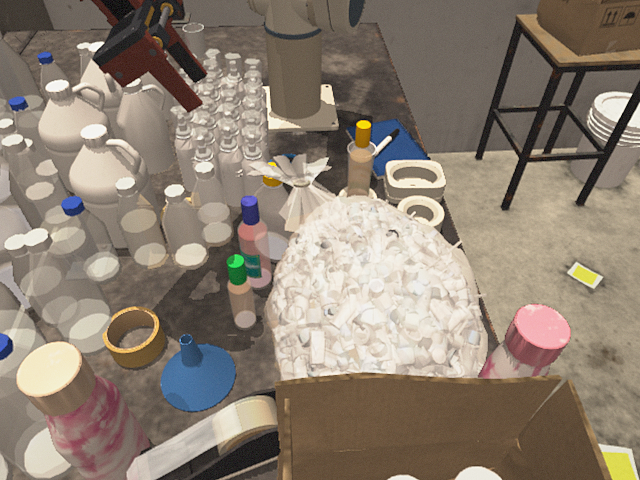

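Tall bottle is seated upright in its puck. Stout next, with the leaned approach along the tool axis.

Run:
```python
from h import *
D=np.deg2rad
q,z=lean(0,D(270),D(30))
g=np.array([603.5,-98,156.])
env.move_l(tcp(g-130*z,z),rate=250)
print(env.move_l(tcp(g,z),rate=120,f_stop=8))
s=env.read_state();print(s['time_s'],s['tool_pos']+61*z,s['force'])
set_gripper(36); s=env.read_state();print(s['time_s'],s['tool_pos']+61*z,s['force'],s['width'])
im=viewer.camera("side");cv2.imwrite("pics/t4s.png",cv2.resize(im[100:300,120:380],None,fx=3,fy=3))
```

```text
False
19.6917 [603.9325 -98.4518 156.6867] [ 0.4432 -0.2728 -0.1633]
20.0667 [603.6714 -98.247  156.4954] [-0.6033 -0.553   4.2071] 51.78906615645014
```

View pics/t4s.png

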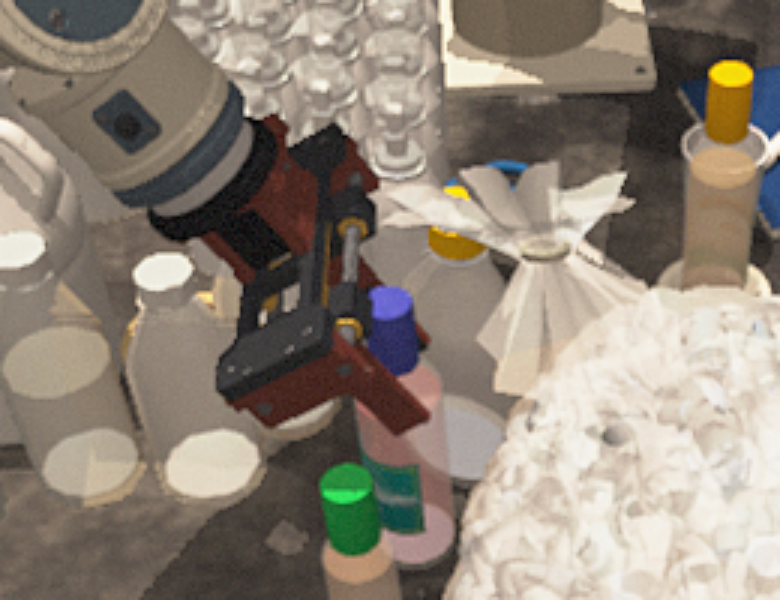

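Grip is 51.8 mm on the wall, tool clear of the tie. The bottle must stay vertical, so jaw and lean have to turn together. Scanning placing azimuths.

Run:
```python
from h import *
D=np.deg2rad
for az in range(150,361,15):
    q,z=lean(D(az-270),D(az),D(30)); r=[env.ik(tcp([486.5,235.5,166.5+dz],z),q) for dz in (0,60,150,300)]
    print(az,[None if a is None else a.round(2).tolist() for a in r][::3])
```

```text
150 [None, None]
165 [None, None]
180 [None, [0.58, -0.09, 1.83, -0.33, 0.98, 2.27]]
195 [[0.49, 0.3, 2.19, -0.68, 0.18, 2.44], [0.49, -0.12, 1.85, -0.14, 0.9, 1.86]]
210 [[0.39, 0.3, 2.2, 0.46, 0.15, 1.0], [0.39, -0.13, 1.86, 0.08, 0.89, 1.41]]
225 [[0.3, 0.31, 2.18, 0.91, 0.3, 0.26], [0.3, -0.11, 1.84, 0.29, 0.96, 0.98]]
240 [[0.23, 0.33, 2.13, 0.92, 0.47, -0.04], [0.23, -0.07, 1.8, 0.43, 1.07, 0.61]]
255 [[0.18, 0.37, 2.07, 0.85, 0.65, -0.23], [0.18, -0.01, 1.75, 0.5, 1.21, 0.31]]
270 [[0.16, 0.41, 1.99, 0.75, 0.81, -0.39], [0.16, 0.05, 1.68, 0.53, 1.35, 0.05]]
285 [[0.16, 0.46, 1.91, 0.66, 0.95, -0.54], [0.16, 0.12, 1.61, 0.52, 1.48, -0.17]]
300 [[0.17, 0.5, 1.83, 0.56, 1.08, -0.69], [0.17, 0.18, 1.54, 0.49, 1.61, -0.38]]
315 [[0.2, 0.54, 1.75, 0.46, 1.2, -0.83], [0.2, 0.24, 1.46, 0.44, 1.73, -0.58]]
330 [[0.24, 0.58, 1.68, 0.37, 1.3, -0.98], [0.24, 0.29, 1.4, 0.37, 1.83, -0.78]]
345 [[0.29, 0.61, 1.62, 0.27, 1.38, -1.14], [0.29, 0.33, 1.34, 0.28, 1.91, -0.99]]
360 [[0.34, 0.63, 1.58, 0.17, 1.44, -1.3], [0.34, 0.36, 1.3, 0.18, 1.97, -1.2]]
```

Run:
```python
from h import *
D=np.deg2rad
q,z=lean(0,D(270),D(30))
g=np.array([603.5,-98,156.5])
env.move_l(tcp(g-120*z,z),rate=200)
env.move_l(tcp([603.5,-158,476],z),rate=300)
s=env.read_state();print(s['time_s'],s['width'],s['force'])
az=225
q,z=lean(D(az-270),D(az),D(30))
env.reach(tcp([486.5,235.5,460],z),q)
env.move_l(tcp([486.5,235.5,166.5+62],z),rate=250)
s=env.read_state();print(s['time_s'],s['tool_pos']+61*z,s['width'],s['force'])
cv2.imwrite("pics/t5.png",cv2.resize(viewer.camera("scene")[60:280,140:400],None,fx=2.7,fy=2.7))
cv2.imwrite("pics/t5s.png",cv2.resize(viewer.camera("side")[60:280,250:510],None,fx=2.7,fy=2.7))
```

```text
21.7333 51.53608356269669 [ 0.7334 -0.2309 -1.6113]
24.325 [487.3242 235.4649 229.2598] 51.325363812553505 [ 0.1989  0.1454 -2.3735]
```

View pics/t5.png

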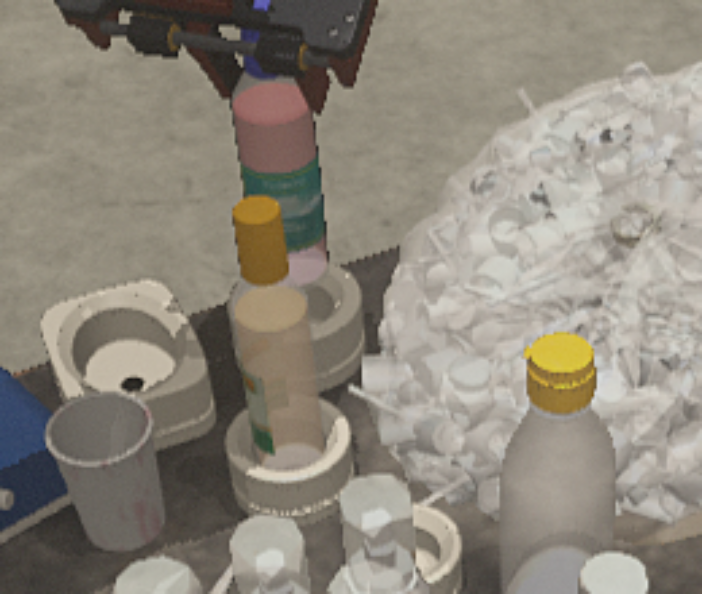

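View pics/t5s.png

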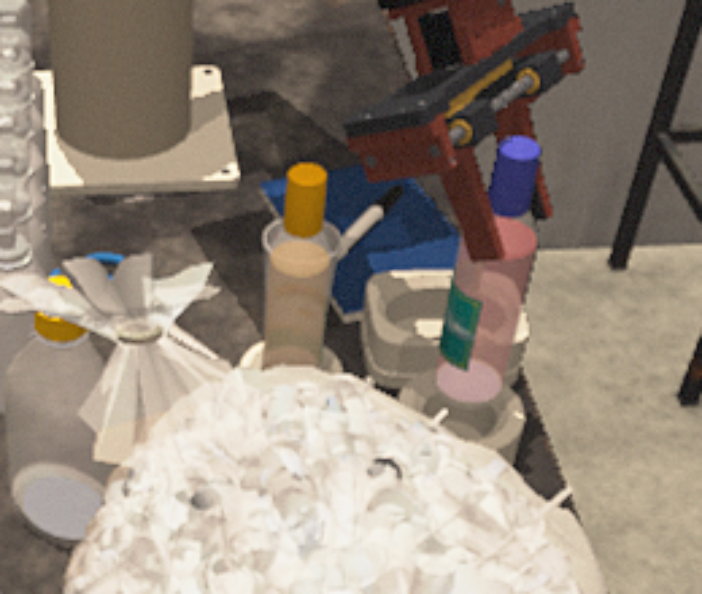

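The stout bottle stands over the large puck and the tool clears the heap and the tall bottle. Lowering.

Run:
```python
from h import *
D=np.deg2rad
q,z=lean(D(225-270),D(225),D(30))
r,s=lower(486.5,235.5,165.5,z,fs=15,rate=35)
cv2.imwrite("pics/t6s.png",cv2.resize(viewer.camera("side")[60:280,250:510],None,fx=2.7,fy=2.7))
```

```text
stop False 26.57 [486.7781 235.8145 166.405 ] [-4.2229 -1.4179  7.3806] 51.49588549836598
```

View pics/t6s.png

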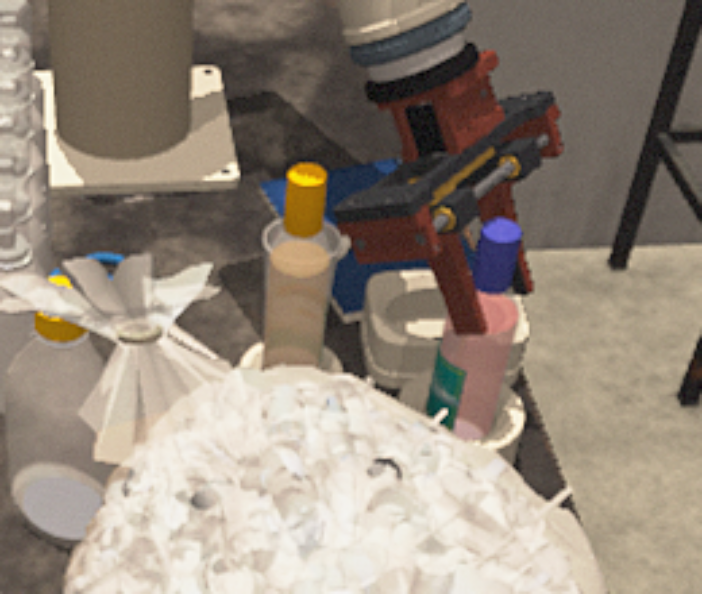

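Seated: grasp height 166.4 against 166.5 expected, force about 7–8 N up. Release, back out along the tool axis, then take two opposed overhead views of the oval bottle.

Run:
```python
from h import *
import json
P=json.load(open("P.json"))
D=np.deg2rad
q,z=lean(D(225-270),D(225),D(30))
set_gripper(72)
g=np.array([486.7,235.7,166.4])
env.move_l(tcp(g-130*z,z),rate=200)
env.move_l(tcp(g-130*z+[0,0,130],z),rate=300)
for k,yaw,y in (("w5",0,-141),("w6",np.pi,19)):
    env.reach([527,y,470],quat(yaw)); env.hold(0.15); s=env.read_state(); im=viewer.camera("wrist"); P[k]=wristpose(s).tolist(); cv2.imwrite(f"pics/{k}.png",im); print(s['time_s'],s['tool_pos'])
    cv2.imwrite(f"pics/{k}c.png",cv2.resize(im[20:220,220:420],None,fx=3,fy=3,interpolation=cv2.INTER_CUBIC))
json.dump(P,open("P.json","w"))
cv2.imwrite("pics/t7.png",viewer.camera("scene"))
```

```text
29.9833 [ 526.8262 -140.0815  469.9954]Traceback (most recent call last):
  File "<stdin>", line 11, in <module>
station.IKError: the arm cannot take that pose within its joint ranges
```

View pics/w5c.png

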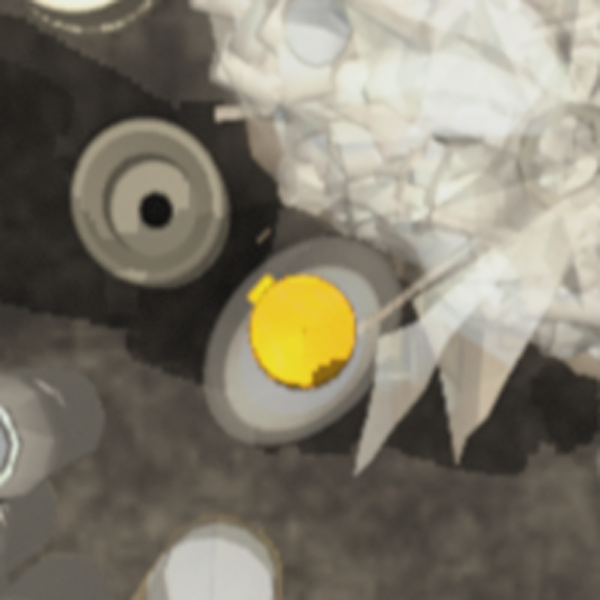

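Run:
```python
from h import *
import json
P=json.load(open("P.json"))
# w5 pose: same tool pose still
s=env.read_state(); P["w5"]=wristpose(s).tolist()
for k,yaw,p in (("w6",np.pi/2,[607,-61,470]),):
    env.reach(p,quat(yaw)); env.hold(0.15); s=env.read_state(); im=viewer.camera("wrist"); P[k]=wristpose(s).tolist(); cv2.imwrite(f"pics/{k}.png",im); print(s['time_s'],s['tool_pos'])
    cv2.imwrite(f"pics/{k}c.png",cv2.resize(im[20:220,220:420],None,fx=3,fy=3,interpolation=cv2.INTER_CUBIC))
json.dump(P,open("P.json","w"))
im=viewer.camera("scene");cv2.imwrite("pics/t7.png",im)
cv2.imwrite("pics/t7s.png",viewer.camera("side"))
```

```text
31.45 [606.8228 -61.2205 470.1527]
```

View pics/w6c.png

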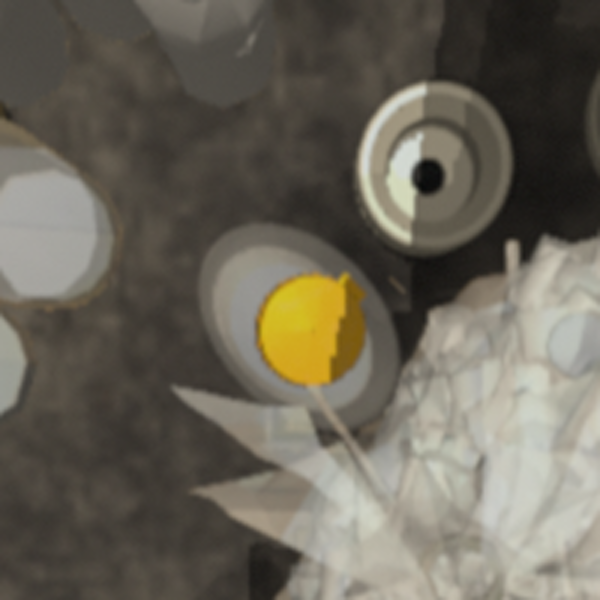

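View pics/t7.png

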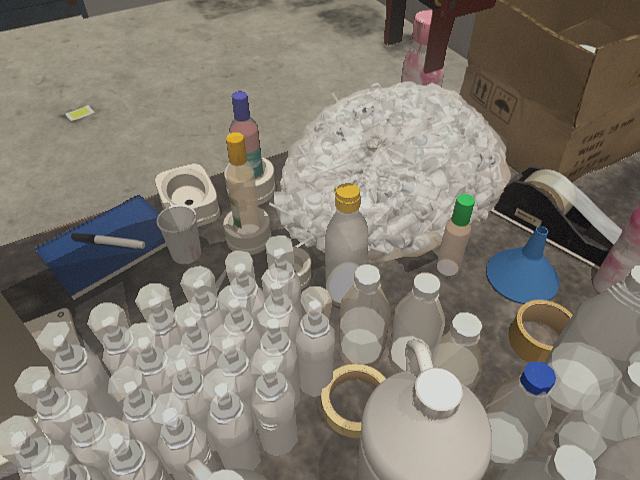

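```bash
cat > o4.py <<'E'
from ov import *
c=(float(sys.argv[1]),float(sys.argv[2]));th=np.deg2rad(float(sys.argv[3])-90)
tiles=[]
for f,cam,k,x0,y0 in [("w5","wrist","w5",270,80),("w6","wrist","w6",270,70),("scene0","scene",None,310,170),("t7","scene",None,310,170)]:
    im=cv2.imread(f"pics/{f}.png")[y0:y0+100,x0:x0+130];im=cv2.resize(im,None,fx=3,fy=3,interpolation=cv2.INTER_CUBIC)
    Pm=P[k] if k else None
    for a,b,z,col in [(33,48,0,(0,0,255)),(33,48,130,(255,0,0)),(17,17,211,(0,160,0))]: ring(im,cam,Pm,c,a,b,th,z,col,3,(x0,y0))
    tiles.append(im)
cv2.imwrite(sys.argv[4],np.vstack([np.hstack(tiles[:2]),np.hstack(tiles[2:])]))
E
python3 o4.py 526 -61 38 pics/o5.png
```

```text
(no output)
```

View pics/o5.png

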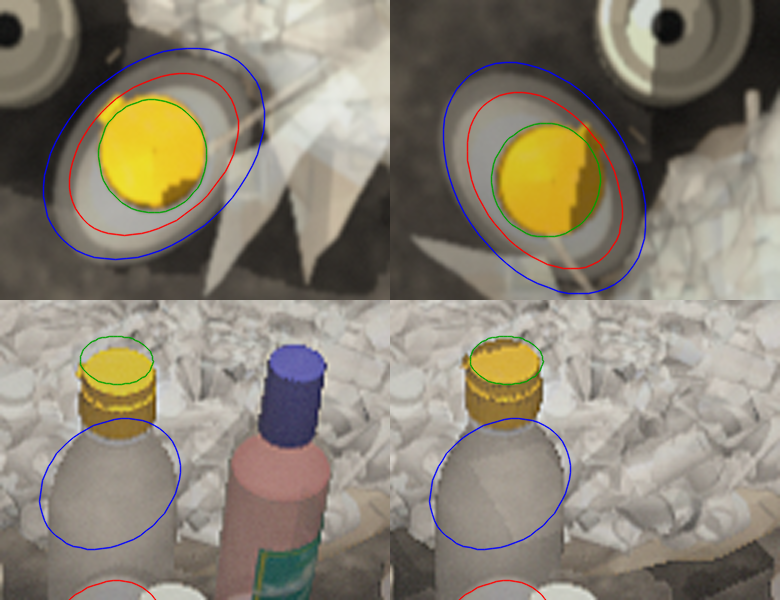

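Run:
```python
from h import *
a=cv2.imread("pics/scene0.png");b=cv2.imread("pics/t7.png");s=cv2.imread("pics/side0.png");s4=cv2.imread("pics/t1.png");s7=cv2.imread("pics/t7s.png")
def cap(im,x0,y0,w=60,h=60):
    c=im[y0:y0+h,x0:x0+w].astype(int); m=(c[:,:,2]-c[:,:,0]>70); v,u=np.nonzero(m); return u.mean()+x0,v.mean()+y0,m.sum(),u.min()+x0,u.max()+x0,v.min()+y0,v.max()+y0
print(cap(a,320,170,60,55));print(cap(b,320,170,60,55))
print(px2w("scene",349.5,193,211)-px2w("scene",347.3,189.5,211))
c=lambda x:cv2.resize(x[140:270,230:330],None,fx=2.6,fy=2.6,interpolation=cv2.INTER_CUBIC)
cv2.imwrite("pics/cmp.png",np.hstack([c(s),c(s4),c(s7)]))
# green check
def capg(im,x0,y0,w,h):
    c=im[y0:y0+h,x0:x0+w].astype(int); m=(c[:,:,1]-c[:,:,2]>60); v,u=np.nonzero(m); return u.mean()+x0,v.mean()+y0,m.sum()
print(capg(a,440,180,50,60),capg(b,440,180,50,60))
```

```text
(np.float64(349.1645569620253), np.float64(200.376582278481), np.int64(632), np.int64(335), np.int64(361), np.int64(186), np.int64(215))
(np.float64(347.34991708126034), np.float64(197.46600331674958), np.int64(603), np.int64(334), np.int64(359), np.int64(183), np.int64(212))
[-1.1109 -7.7973  0.    ]
(np.float64(465.8666666666667), np.float64(203.64705882352942), np.int64(255)) (np.float64(465.62886597938143), np.float64(205.00687285223367), np.int64(291))
```

View pics/cmp.png

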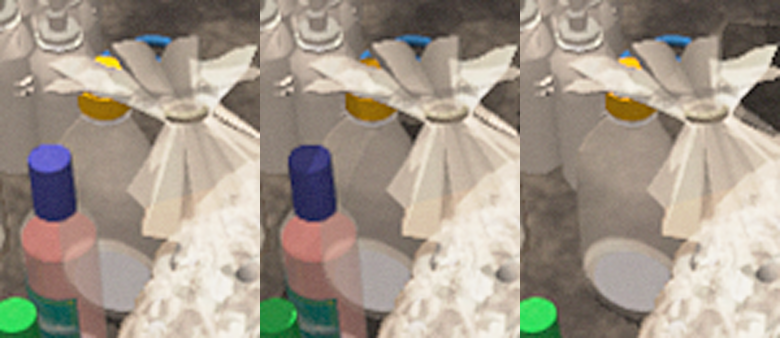

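Comparing pictures, the oval bottle now leans about 2° to +y, away from the arm. Its cap is near (527,-59.5) and its base near (527,-67.5). The lean was already there in w1, w3 and w5; only the very first frame lacked it. It probably rests on the bag, so no motion of mine caused it. I'll grip the neck with the jaws along y, which squares it up. Choosing IK for pick and place.

Run:
```python
from h import *
D=np.deg2rad
for t in (30,35):
  for az in (165,180,190,200):
    for j in (-90,90):
      rot=50.5
      q,z=lean(D(az+j),D(az),D(t)); r=[env.ik(tcp([527,-60,195+dz],z),q) for dz in (0,100,300)]
      q,z=lean(D(az+j+rot),D(az+rot),D(t)); r+=[env.ik(tcp([362.8,251,205+dz],z),q) for dz in (0,100,250)]
      print(t,az,j,["-" if a is None else a.round(2).tolist() for a in r][::2] if all(a is not None for a in r) else [a is not None for a in r])
```

```text
30 165 -90 [[-0.09, 0.22, 2.2, -0.4, 0.22, -1.03], [-0.09, -0.16, 1.82, -0.11, 0.96, -1.36], [0.56, -0.15, 2.25, 0.06, 0.52, -1.68]]
30 165 90 [[-0.09, 0.22, 2.2, -0.4, 0.22, 2.11], [-0.09, -0.16, 1.82, -0.11, 0.96, 1.78], [0.56, -0.15, 2.25, 0.06, 0.52, 1.46]]
30 180 -90 [True, True, True, False, True, True]
30 180 90 [[-0.19, 0.22, 2.2, 0.43, 0.23, 0.99], [-0.19, -0.16, 1.82, 0.11, 0.97, 1.34], [0.44, -0.13, 2.24, 0.4, 0.59, 0.84]]
30 190 -90 [False, True, True, False, False, True]
30 190 90 [[-0.25, 0.23, 2.18, 0.72, 0.32, 0.51], [-0.25, -0.15, 1.81, 0.25, 1.01, 1.07], [0.37, -0.11, 2.22, 0.53, 0.68, 0.53]]
30 200 -90 [False, False, True, False, False, False]
30 200 90 [[-0.3, 0.25, 2.16, 0.82, 0.43, 0.22], [-0.3, -0.12, 1.79, 0.35, 1.07, 0.81], [0.31, -0.07, 2.19, 0.6, 0.78, 0.27]]
35 165 -90 [True, True, True, False, True, True]
35 165 90 [False, True, True, False, True, True]
35 180 -90 [False, True, True, False, True, True]
35 180 90 [[-0.2, 0.22, 2.25, 1.03, 0.13, 0.38], [-0.2, -0.19, 1.88, 0.15, 0.86, 1.31], [0.4, -0.15, 2.29, 0.57, 0.52, 0.66]]
35 190 -90 [False, True, True, False, False, True]
35 190 90 [[-0.27, 0.23, 2.23, 1.16, 0.27, 0.05], [-0.27, -0.18, 1.86, 0.32, 0.92, 1.0], [0.32, -0.12, 2.26, 0.7, 0.64, 0.34]]
35 200 -90 [False, False, True, False, False, False]
35 200 90 [[-0.34, 0.25, 2.2, 1.12, 0.41, -0.11], [-0.34, -0.15, 1.84, 0.45, 1.0, 0.73], [0.26, -0.07, 2.23, 0.75, 0.77, 0.1]]
```

Run:
```python
from h import *
D=np.deg2rad
q,z=lean(D(185+90),D(185),D(30))
set_gripper(56)
g=np.array([527,-60,199.])
env.reach(tcp(g-170*z+[0,0,60],z),q)
env.move_l(tcp(g-150*z,z),rate=250)
print(env.move_l(tcp(g,z),rate=100,f_stop=8))
s=env.read_state();print(s['time_s'],s['tool_pos']+61*z,s['force'])
cv2.imwrite("pics/t8s.png",cv2.resize(viewer.camera("side")[100:300,160:420],None,fx=3,fy=3))
cv2.imwrite("pics/t8.png",cv2.resize(viewer.camera("scene")[100:300,240:500],None,fx=3,fy=3))
```

```text
False
36.5167 [527.0114 -60.0442 199.3858] [ 0.0598 -0.5824  0.0396]
```

View pics/t8s.png

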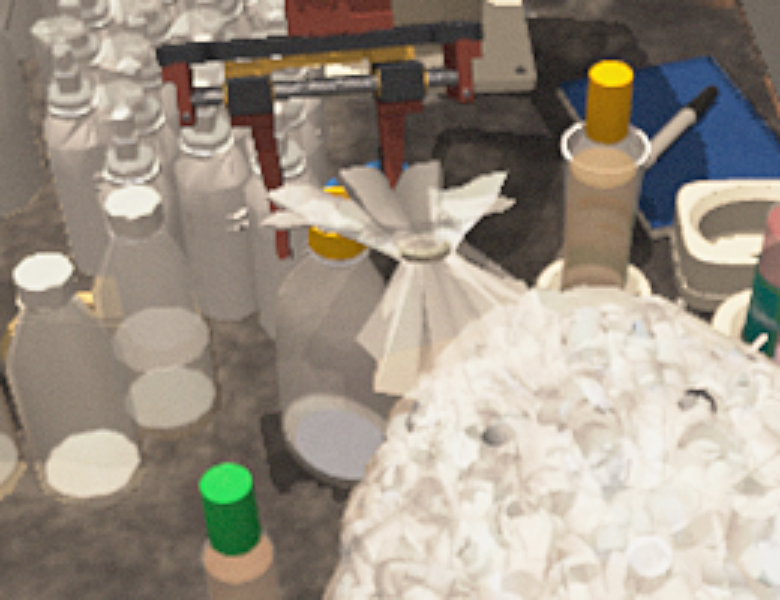

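View pics/t8.png

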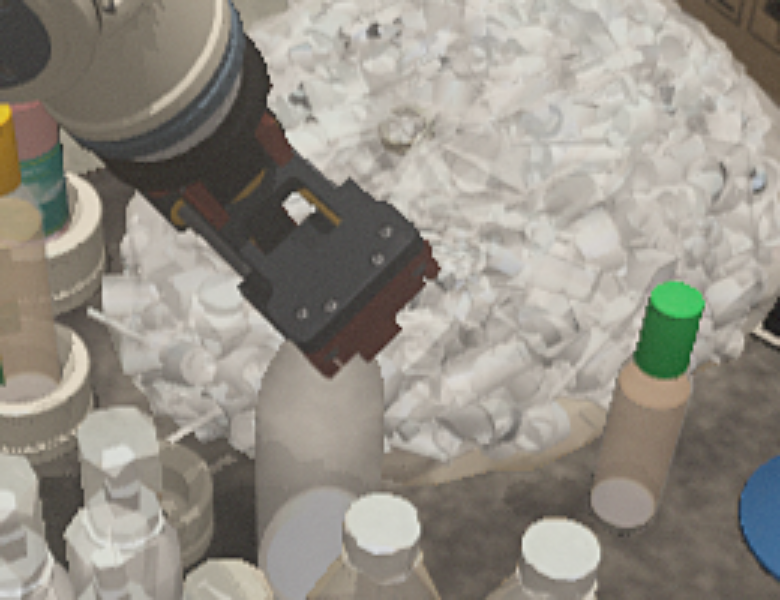

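The fingers straddle the cap, clear of the tie. Close, lift 20 mm, slide out from under the tie toward (-x,-y), then go up.

Run:
```python
from h import *
D=np.deg2rad
q,z=lean(D(275),D(185),D(30))
set_gripper(20); s=env.read_state();print(s['time_s'],s['tool_pos']+61*z,s['force'],s['width'])
if s['width']>30:
    g=np.array([527,-60,199.4])
    env.move_l(tcp(g+[0,0,20],z),rate=80)
    s=env.read_state();print(s['time_s'],s['force'],s['width'])
    r=env.move_l(tcp(g+[-45,-35,22],z),rate=120,f_stop=8); print(r)
    cv2.imwrite("pics/t9s.png",cv2.resize(viewer.camera("side")[100:300,160:420],None,fx=3,fy=3))
    s=env.read_state();print(s['time_s'],s['tool_pos']+61*z,s['force'],s['width'])
```

```text
37.0833 [527.1425 -60.0729 199.1794] [-0.284  -0.001   1.5732] 35.40746481899825
37.4917 [ 0.4498 -0.0272 -1.5555] 35.62432373026486
False
38.1667 [482.4068 -94.9472 221.3167] [-0.1798  0.632  -0.3606] 35.59525550947258
```

View pics/t9s.png

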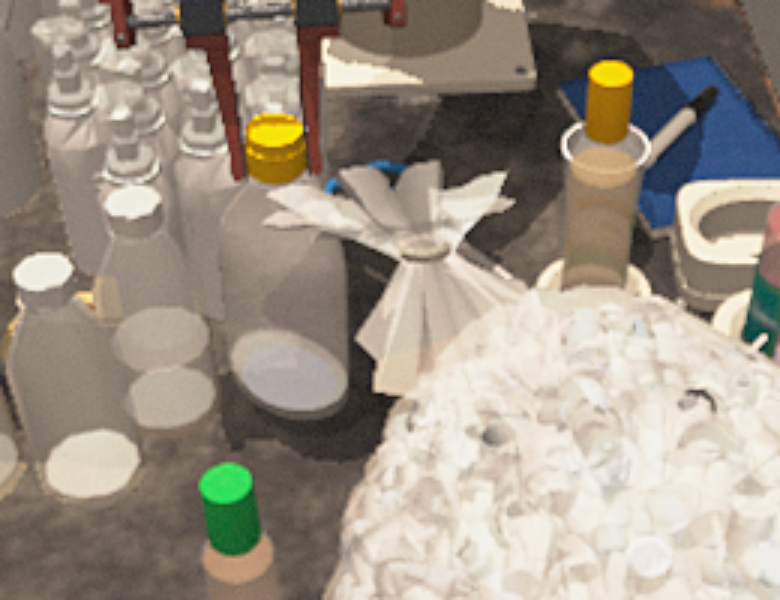

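Run:
```python
from h import *
D=np.deg2rad
q,z=lean(D(275),D(185),D(30))
env.move_l(tcp([482,-95,465],z),rate=300)
r=50.5
q,z=lean(D(275+r),D(185+r),D(30))
env.reach(tcp([362.8,251,465],z),q)
env.move_l(tcp([362.8,251,209+55],z),rate=250)
env.hold(0.2)
s=env.read_state();print(s['time_s'],s['tool_pos']+61*z,s['force'],s['width'])
import json
P=json.load(open("P.json"));P["w7"]=wristpose(s).tolist();json.dump(P,open("P.json","w"))
cv2.imwrite("pics/w7.png",viewer.camera("wrist"))
im=viewer.camera("side");cv2.imwrite("pics/u1s_full.png",im);cv2.imwrite("pics/u1s.png",cv2.resize(im[60:260,290:550],None,fx=3,fy=3))
im=viewer.camera("scene");cv2.imwrite("pics/u1_full.png",im);cv2.imwrite("pics/u1.png",cv2.resize(im[60:260,90:350],None,fx=3,fy=3))
```

```text
41.7 [363.4105 251.1706 265.2173] [ 0.4518 -0.104  -1.4528] 35.915059493901836
```

View pics/u1s.png

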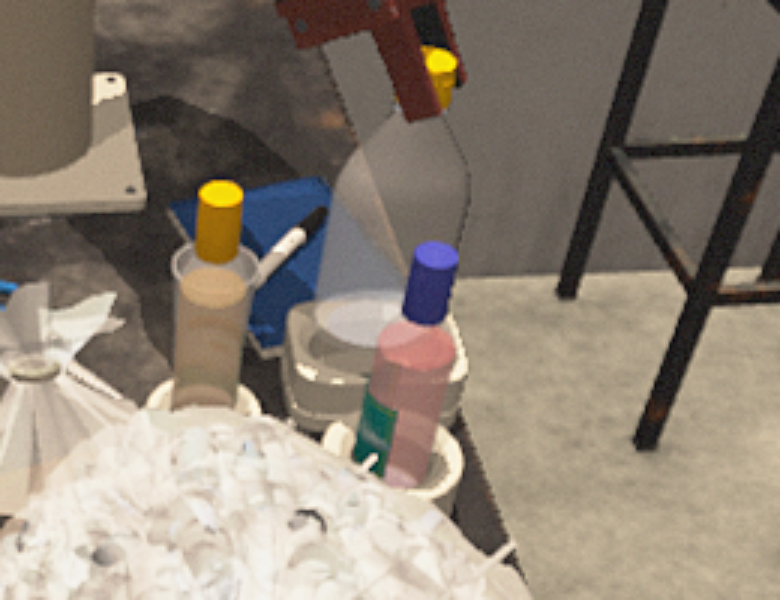

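View pics/u1.png

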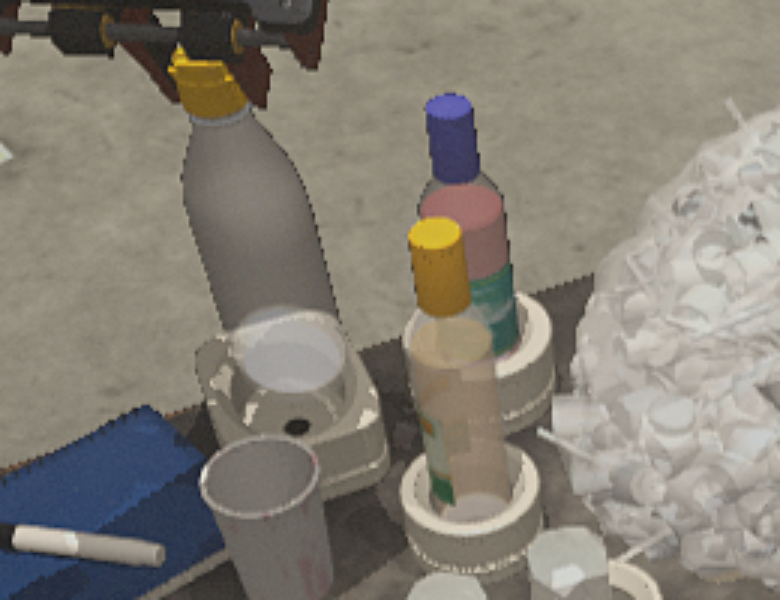

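View pics/w7.png

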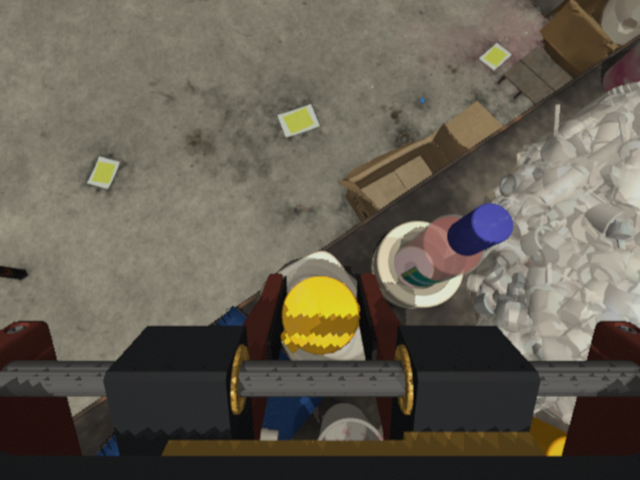

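```bash
cat > o6.py <<'E'
from ov import *
from scipy.spatial.transform import Rotation as R
# args: neck x y z(top), tilt dir vec (bottle up axis dx dy), yaw long axis deg, tag full images
nx,ny,zb,dx,dy,yaw=map(float,sys.argv[1:7]); out=sys.argv[7]
up=np.array([dx,dy,1]);up/=np.linalg.norm(up)
l=np.array([np.cos(np.deg2rad(yaw)),np.sin(np.deg2rad(yaw)),0]);l-=up*(l@up);l/=np.linalg.norm(l);w=np.cross(l,up)
N=np.array([nx,ny,zb+199])
tiles=[]
for f,cam,x0,y0 in [("u1_full","scene",90,60),("u1s_full","side",350,60)]:
    im=cv2.resize(cv2.imread(f"pics/{f}.png")[y0:y0+160,x0:x0+130],None,fx=3,fy=3,interpolation=cv2.INTER_CUBIC)
    for a,b,h,col in [(48,33,0,(0,0,255)),(48,33,120,(255,0,0)),(17,17,211,(0,160,0)),(18,18,182,(0,160,160))]:
        pts=[]
        for t in np.linspace(0,2*np.pi,60):
            p=N+up*(h-199)+l*a*np.cos(t)+w*b*np.sin(t);u,v=w2px(cam,p);pts.append([(u-x0+.5)*3,(v-y0+.5)*3])
        cv2.polylines(im,[np.int32(pts)],True,col,1,cv2.LINE_AA)
    # puck pocket
    for a,b,h,col in [(58,43,50,(255,0,255)),(50,35,42,(0,200,255))]:
        pts=[]
        for t in np.linspace(0,2*np.pi,60):
            L=np.array([np.cos(np.deg2rad(88.5)),np.sin(np.deg2rad(88.5)),0]);W=np.array([L[1],-L[0],0])
            p=np.array([362.8,251,h])+L*a*np.cos(t)+W*b*np.sin(t);u,v=w2px(cam,p);pts.append([(u-x0+.5)*3,(v-y0+.5)*3])
        cv2.polylines(im,[np.int32(pts)],True,col,1,cv2.LINE_AA)
    tiles.append(im)
cv2.imwrite(out,np.hstack(tiles))
E
python3 o6.py 363.2 251 66 0 0 88.5 pics/o6.png
```

```text
(no output)
```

View pics/o6.png

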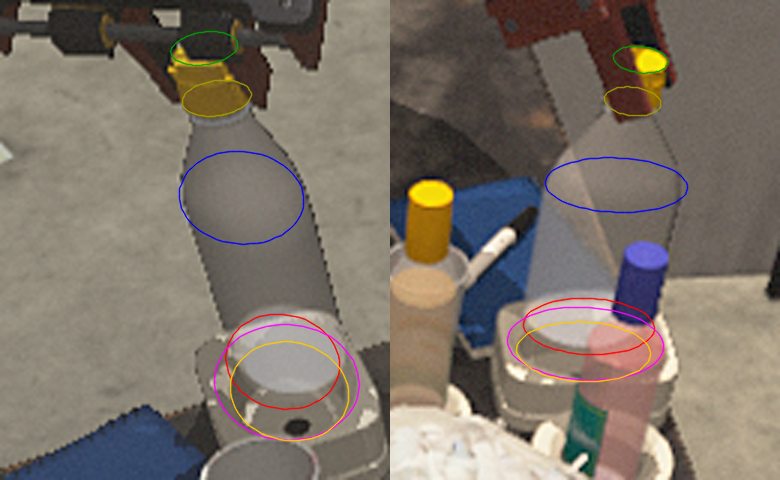

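Run:
```python
from h import *
print(tri([("scene",185.7,178.3,None),("side",414.3,166,None)]))
print(px2w("scene",185.7,178.3,68),px2w("side",414.3,166,68))
# puck hole / pocket in same pictures
print("hole scene",px2w("scene",90+297/3,60+427/3,10))
# mouth outline from pre-pictures: scene0 c1 mouth center (185,205)?; side0 c3 mouth centre (661,178)
print(px2w("scene",140+187/4,140+190/3.75,50),px2w("side",250+661/4,130+185/4,50))
```

```text
(array([365.8655, 245.3505,  73.1871]), [np.float64(1.1), np.float64(1.1)])
[367.237  250.1967  68.    ] [358.0282 248.5436  68.    ]
hole scene [362.3111 249.9338  10.    ]
[361.3006 237.3308  50.    ] [371.6124 250.5405  50.    ]
```

Run:
```python
import cv2
a=cv2.imread("pics/u1_full.png")[130:240,130:240];b=cv2.imread("pics/u1s_full.png")[130:240,370:480]
import numpy as np
cv2.imwrite("pics/z.png",np.hstack([cv2.resize(x,None,fx=3.6,fy=5,interpolation=cv2.INTER_CUBIC) for x in(a,b)]))
```

```text
(no output)
```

View pics/z.png

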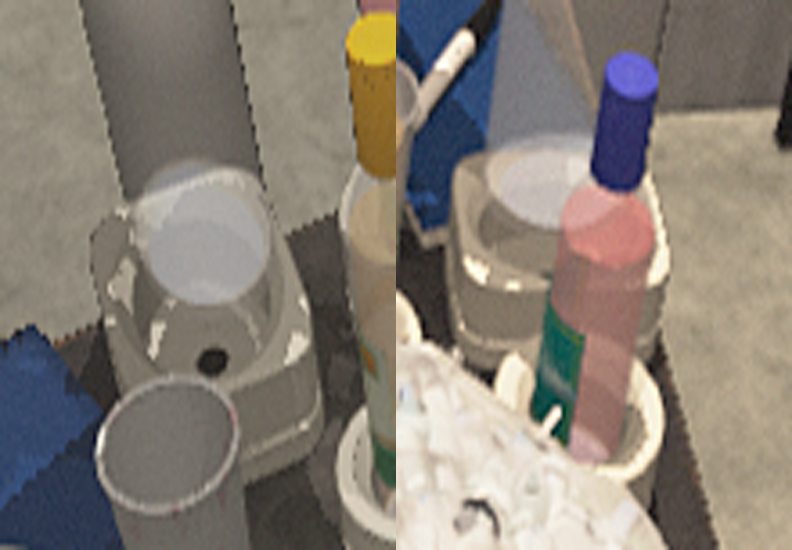

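The bottle hangs about 1.5–2° off vertical, base roughly (+3,-4) mm from the neck axis. I'll tilt the tool to straighten it before lowering.

```bash
cat >> h.py <<'E'
def corr(q,rv,):
    from scipy.spatial.transform import Rotation as R
    r=R.from_rotvec(rv)*R.from_quat(q); return r.as_quat(), r.as_matrix()[:,2]
E
python3 - <<'E'
from h import *
D=np.deg2rad
r=50.5
q,z=lean(D(275+r),D(185+r),D(30))
q,z=corr(q,[0.024,0.018,0])
env.move_l(tcp([362.8,251,209+50],z),rot=q,rate=60)
env.hold(0.2)
s=env.read_state();print(s['time_s'],s['tool_pos']+61*z,s['force'],s['width'])
im=viewer.camera("side");cv2.imwrite("pics/u2s_full.png",im)
im=viewer.camera("scene");cv2.imwrite("pics/u2_full.png",im)
E
sed 's/u1_full/u2_full/;s/u1s_full/u2s_full/' o6.py > o7.py; python3 o7.py 362.8 251 60 0 0 88.5 pics/o7.png
```

```text
42.3 [362.8364 251.074  259.19  ] [ 0.0561 -0.1279 -1.6547] 35.900938693535764
```

View pics/o7.png

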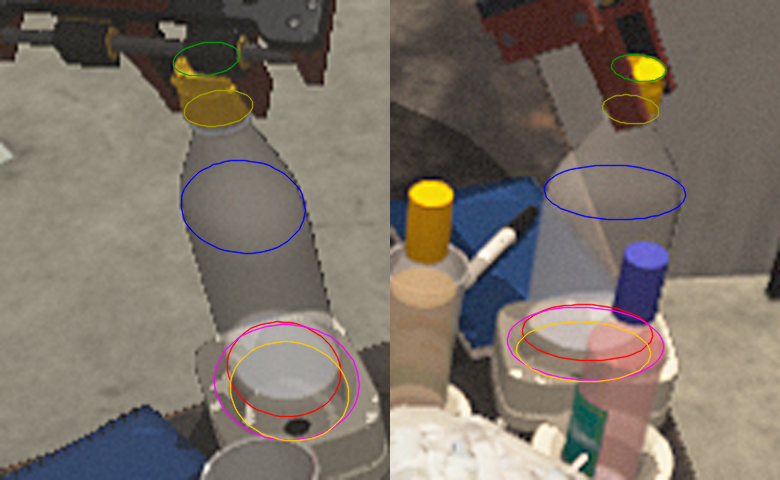

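Run:
```python
from h import *
D=np.deg2rad
q,z=lean(D(325.5),D(235.5),D(30)); q,z=corr(q,[0.024,0.018,0])
r,s=lower(362.8,251,208.2,z,fs=10,rate=30)
im=viewer.camera("side");cv2.imwrite("pics/u3s.png",cv2.resize(im[60:260,290:550],None,fx=3,fy=3))
im=viewer.camera("scene");cv2.imwrite("pics/u3.png",cv2.resize(im[60:260,90:350],None,fx=3,fy=3))
```

```text
stop True 43.49 [362.1534 251.155  236.1152] [-1.1138  0.9406 -1.3559] 35.797343223125104
```

View pics/u3s.png

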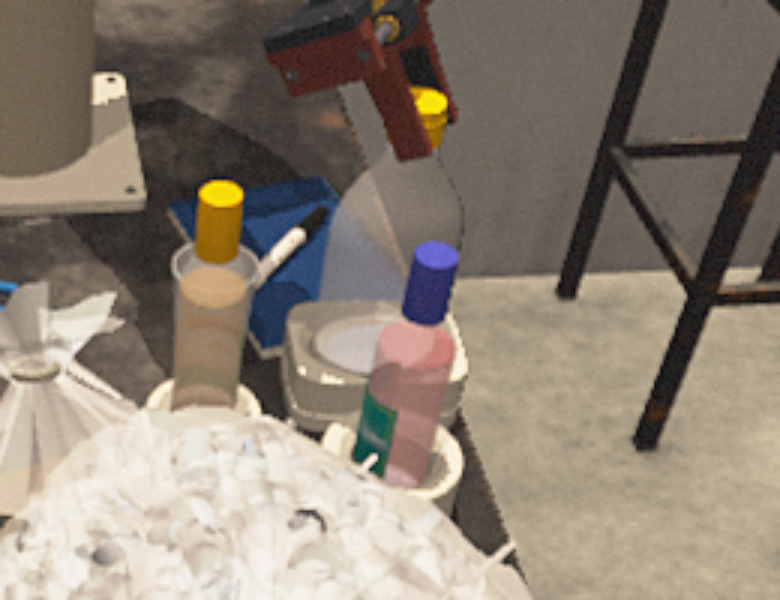

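View pics/u3.png

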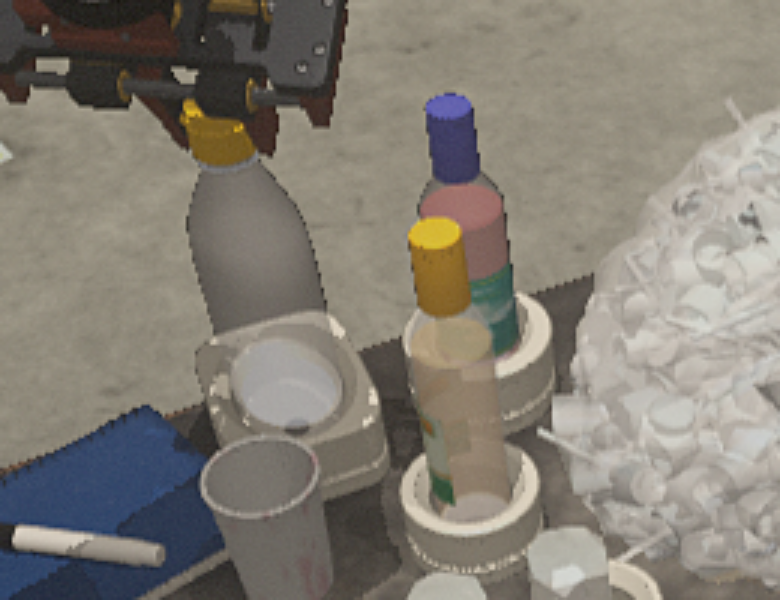

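Run:
```python
from h import *
D=np.deg2rad
q,z=lean(D(325.5),D(235.5),D(30)); q,z=corr(q,[0.024,0.018,0])
r,s=lower(363.5,251.5,208.2,z,fs=14,rate=25)
print(s['wrist_torque'])
im=viewer.camera("side");cv2.imwrite("pics/u4s.png",cv2.resize(im[60:260,290:550],None,fx=3,fy=3))
im=viewer.camera("scene");cv2.imwrite("pics/u4.png",cv2.resize(im[60:260,90:350],None,fx=3,fy=3))
```

```text
stop True 44.83 [363.5123 252.1091 209.388 ] [-0.9272  1.1943  5.2185] 35.65991153414002
[0.4251 0.5748 0.1212]
```

View pics/u4s.png

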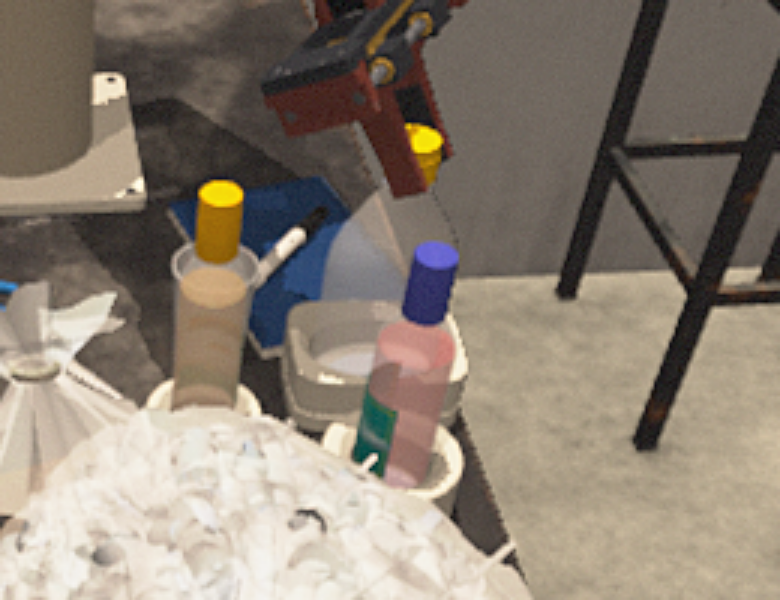

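View pics/u4.png

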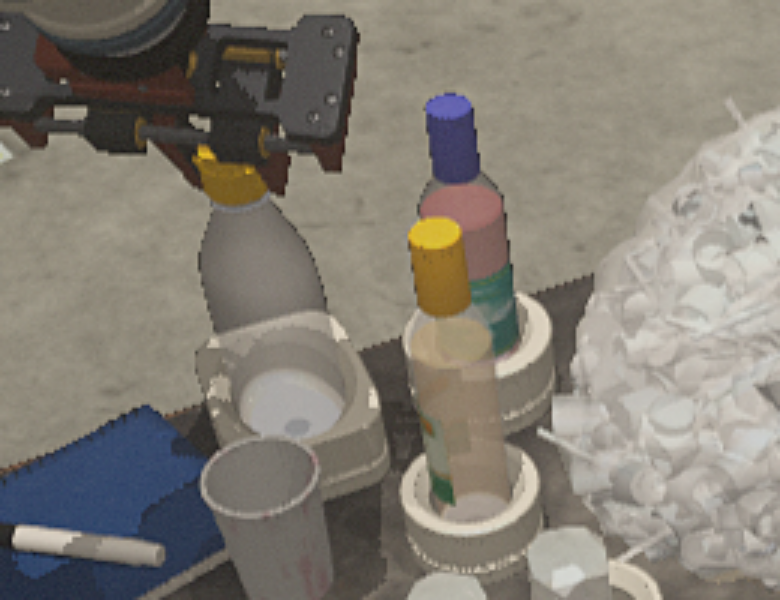

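Bottomed: grasp height 209.4 against 209.2 expected, about 5–7 N up. Release and retreat along the tool axis, then go to the short bottle.

Run:
```python
from h import *
import json
D=np.deg2rad
q,z=lean(D(325.5),D(235.5),D(30)); q,z=corr(q,[0.024,0.018,0])
set_gripper(56)
g=np.array([363.3,252,209.4])
env.move_l(tcp(g-100*z,z),rate=150)
env.move_l(tcp(g-100*z+[0,0,120],z),rate=300)
im=viewer.camera("scene");cv2.imwrite("pics/u5.png",cv2.resize(im[60:260,90:350],None,fx=3,fy=3))
set_gripper(70)
# view of short bottle and small puck on the way
env.reach([560,-140,470],quat(0)); env.hold(0.1); s=env.read_state(); im=viewer.camera("wrist"); P=json.load(open("P.json"));P["w8"]=wristpose(s).tolist();json.dump(P,open("P.json","w"));cv2.imwrite("pics/w8.png",im);print(s['time_s'])
cv2.imwrite("pics/u6s.png",viewer.camera("side"))
```

```text
48.9667
```

View pics/u5.png

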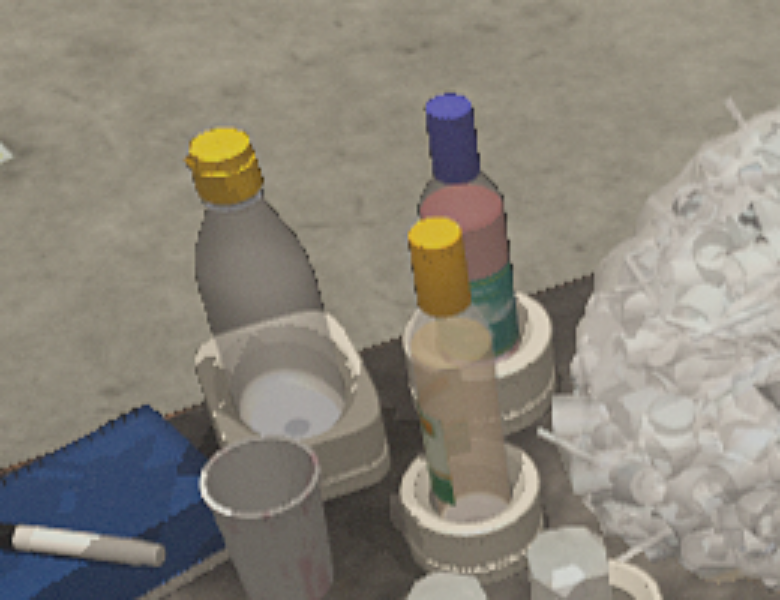

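View pics/w8.png

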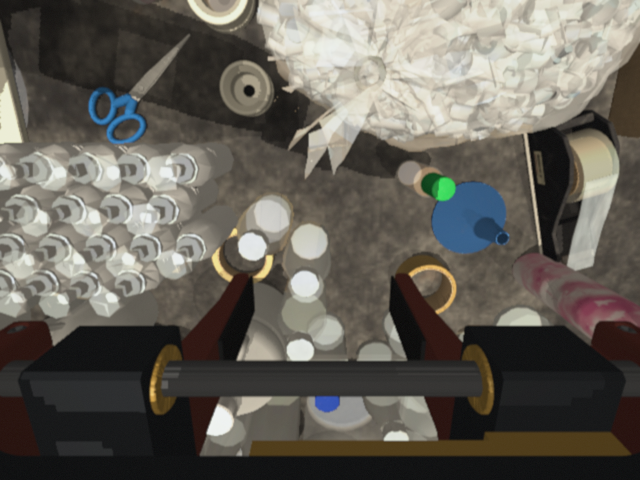

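View pics/u6s.png

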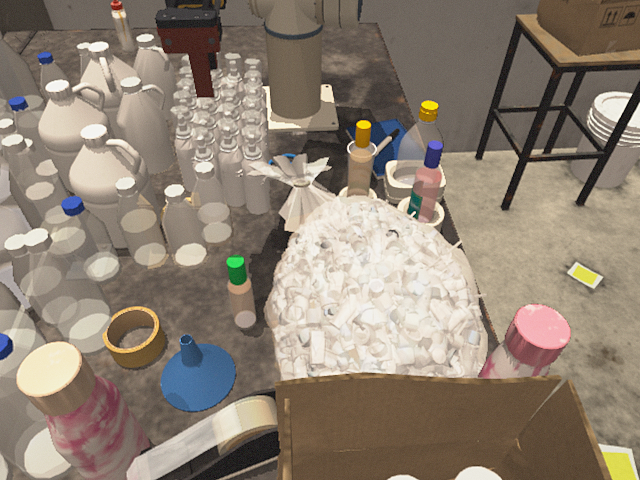

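Run:
```python
from h import *
import json
P8=json.load(open("P.json"))["w8"]
print("green",px2w("wrist",444,188,166,P8),"hole",px2w("wrist",249,90,10,P8),"top",px2w("wrist",246.5,88,40,P8))
D=np.deg2rad
q,z=lean(0,0,0)
g=np.array([695.5,-121,116.])
env.reach(tcp(g+[0,0,130],z),q)
print(env.move_l(tcp(g,z),rate=150,f_stop=10))
s=env.read_state();print(s['time_s'],s['tool_pos']+61*z,s['force'])
set_gripper(26);s=env.read_state();print(s['time_s'],s['tool_pos']+61*z,s['force'],s['width'])
if s['width']>35:
    env.move_l(tcp(g+[0,0,310],z),rate=300)
    q,z=lean(D(330),0,0)
    env.reach(tcp([455.5,-2.5,126+260],z),q)
    env.move_l(tcp([455.5,-2.5,126+45],z),rate=250)
    s=env.read_state();print(s['time_s'],s['tool_pos']+61*z,s['force'],s['width'])
    cv2.imwrite("pics/v1w.png",viewer.camera("wrist"))
    im=viewer.camera("scene");cv2.imwrite("pics/v1.png",cv2.resize(im[100:300,190:450],None,fx=3,fy=3))
```

```text
green [ 697.3184 -120.1602  166.    ] hole [455.1599  -2.2371  10.    ] top [457.6556  -2.8698  40.    ]
False
50.9417 [ 696.1744 -121.1869  117.2773] [ 0.465  -0.4913  0.3447]
51.525 [ 695.6431 -121.0188  116.2675] [-0.0677  0.3075  1.6884] 39.811999875277166
54.7667 [456.5363  -2.6587 171.6788] [-0.1899  0.5516 -2.5417] 39.67369689409087
```

View pics/v1w.png

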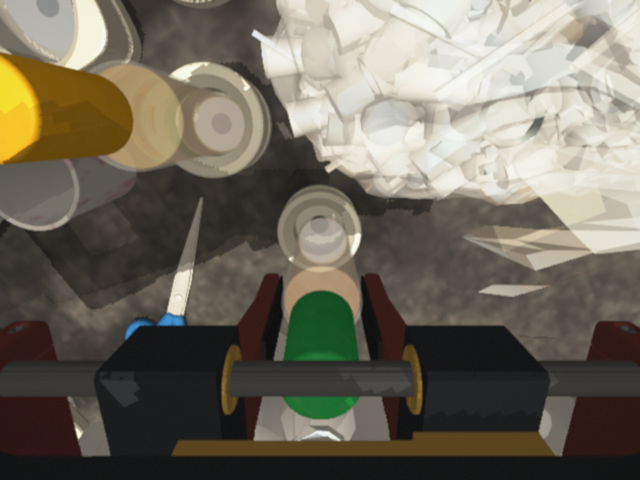

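View pics/v1.png

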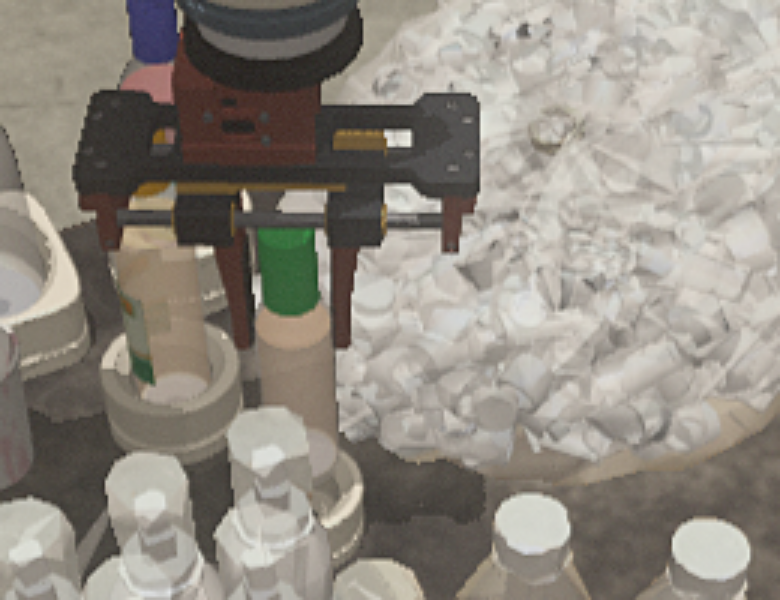

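Grip is 39.8 mm and the bottle's base (319,238 in the wrist view) sits inside the small puck's mouth. Lowering.

Run:
```python
from h import *
D=np.deg2rad
q,z=lean(D(330),0,0)
r,s=lower(455.8,-2.5,125.2,z,fs=12,rate=30)
```

```text
stop True 56.5 [455.9979  -2.5311 126.0762] [-0.6112  0.1329  6.0777] 39.664468056240565
```

Run:
```python
from h import *
import json
D=np.deg2rad
q,z=lean(D(330),0,0)
set_gripper(60)
env.move_l(tcp([456,-2.5,126+120],z),rate=200)
env.move_l(tcp([456,-2.5,420],z),rate=300)
env.reach([430,-60,560],quat(0)); env.hold(0.2); s=env.read_state(); im=viewer.camera("wrist"); P=json.load(open("P.json"));P["w9"]=wristpose(s).tolist();json.dump(P,open("P.json","w"));cv2.imwrite("pics/w9.png",im);print(s['time_s'],s['force'])
im=viewer.camera("scene");cv2.imwrite("pics/f_full.png",im);cv2.imwrite("pics/f1.png",cv2.resize(im[80:300,120:360],None,fx=2.7,fy=2.7,interpolation=cv2.INTER_CUBIC))
im=viewer.camera("side");cv2.imwrite("pics/fs_full.png",im);cv2.imwrite("pics/f2.png",cv2.resize(im[80:260,240:480],None,fx=3.3,fy=3.3,interpolation=cv2.INTER_CUBIC))
```

```text
59.3917 [-0.2036  0.7675 -0.2184]
```

View pics/f1.png

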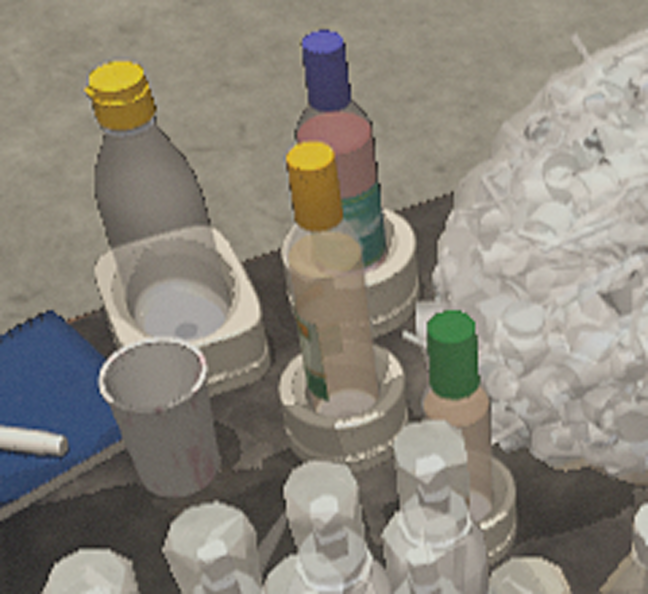

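View pics/f2.png

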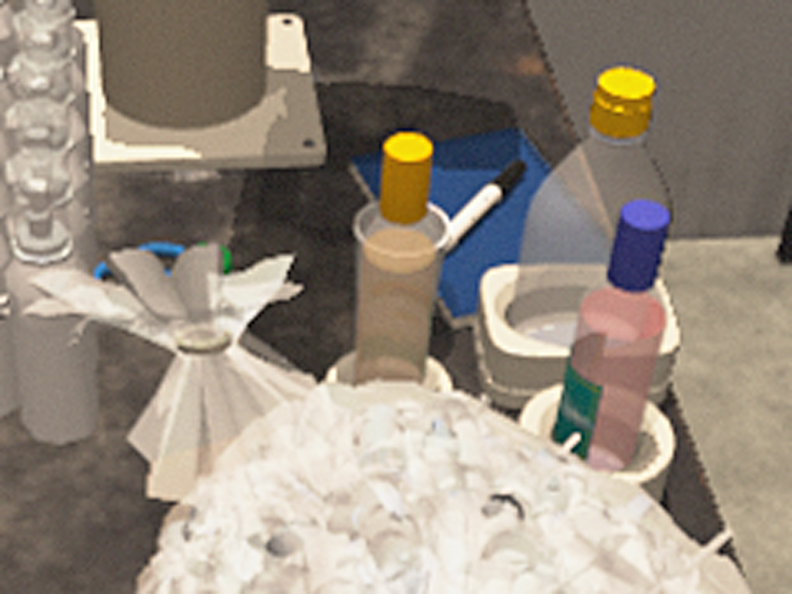

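View pics/w9.png

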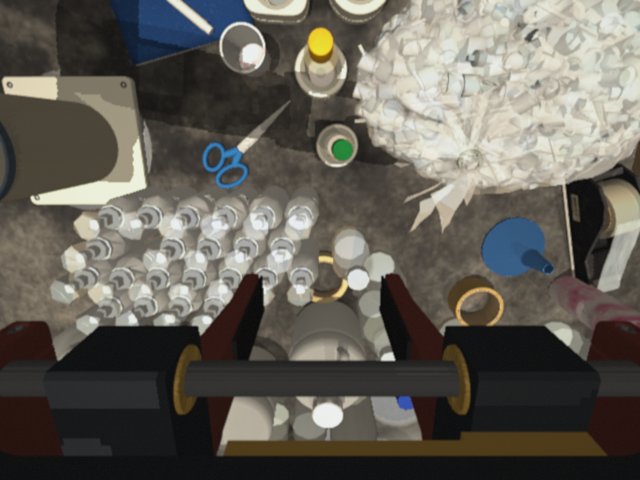

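Run:
```python
from h import *
import json
P9=json.load(open("P.json"))["w9"]
f1=lambda x,y:(120+x/2.7,80+y/2.7); f2=lambda x,y:(240+x/3.3,80+y/3.3)
for n,a,b in [("oval 221",(118,76),(627,84)),("tall 226",(311,156),(409,147)),("stout 216",(323,42),(646,215))]:
    print(n,tri([("scene",*f1(*a),None),("side",*f2(*b),None)]))
print("short 176",tri([("scene",*f1(452,327),None),("wrist",342.5,150,P9)]))
print("oval at 221",px2w("scene",*f1(118,76),221),px2w("side",*f2(627,84),221))
```

```text
oval 221 (array([360.2033, 255.5994, 218.1516]), [np.float64(1.3), np.float64(1.3)])
tall 226 (array([428.554 , 113.1008, 224.7136]), [np.float64(1.5), np.float64(1.5)])
stout 216 (array([486.8087, 236.6143, 214.2764]), [np.float64(1.4), np.float64(1.4)])
short 176 (array([457.1535,  -3.3794, 173.4833]), [np.float64(0.2), np.float64(0.2)])
oval at 221 [359.4928 248.5715 221.    ] [362.7819 255.2594 221.    ]
```

Run:
```python
from h import *
print(workorder.sign_off()); print(env.read_state()['time_s'])
```

```text
the job is handed in; nothing more can be done
None
the job is handed in; nothing more can be done
```

All four bottles are in their own pucks, and I handed the job in at about 59 s of the 106 s allowed. I lowered each bottle slowly onto its pocket floor before letting go, and nothing was knocked over.

| Bottle | Gripped width, measured / nominal (mm) | Grasp height at pocket floor, measured / expected (mm) | Cap-top height, measured / expected (mm) |
|---|---|---|---|
| tall | 45.4 / 46 | 175.9 / 176 | 224.7 / 226 |
| stout | 51.8 / 52 | 166.4 / 166.5 | 214.3 / 216 |
| oval (gripped at the neck) | 35.4 / 36 | 209.4 / 209.2 | 218.2 / 221 |
| short | 39.8 / 40 | 126.1 / 126.3 | 173.5 / 176 |

The last pictures show all four upright in their pucks, the pucks flat, and the arm clear. The cap-top heights all read 1 to 3 mm low, which fits camera error. The upward force at the bottom of each lowering was 5–8 N.

**Oval bottle:**
- **Lean:** its cap reads about 3–5 mm off the puck's centre, like the 2° lean I saw before picking it up. I could not tell whether that is a slight real lean within the pocket's play or just how the bottle looks.
- **Early shift:** its cap also moved a few millimetres between the first picture and the later ones. I did not find out why.
- **Lowering:** the first attempt stopped on the lead-in, and a second one with a small shift went fully down.

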